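# Close up a gearbox rail housing

### The job

Lay every steel rail that is on the rubber mat in the V-groove of its own colour and push it along under the blue strap until its end touches the end stop. Once all of them are home, lower the cover plate flat onto its posts so that both dowel pins come through its holes. Then swing the red clamp right round to its end stop, over the cover, and leave the jug and the bearing where they are.

Things in the scene. Friction and masses are not known exactly. Their poses are not given: they have to be found in the camera images.
- mid_red (a point): centre of the red rail: a round steel rod, 20 mm across, 160 mm long, 0.38 kg, with a red band 28 mm wide round each end. Its x axis runs along the rod, either end may go first; y and z turn with it as it rolls. It starts lying on a 3 mm black rubber mat to the right of the housing, and rolls a little if pushed; 4 to 8 N slide it along its groove. May be absent (None)
- mid_yellow (a point): centre of the yellow rail: a round steel rod, 20 mm across, 160 mm long, 0.38 kg, with a yellow band 28 mm wide round each end. Its x axis runs along the rod, either end may go first; y and z turn with it as it rolls. It starts lying on a 3 mm black rubber mat to the right of the housing, and rolls a little if pushed; 4 to 8 N slide it along its groove. May be absent (None)
- mid_blue (a point): centre of the blue rail: a round steel rod, 20 mm across, 160 mm long, 0.38 kg, with a blue band 28 mm wide round each end. Its x axis runs along the rod, either end may go first; y and z turn with it as it rolls. It starts lying on a 3 mm black rubber mat to the right of the housing, and rolls a little if pushed; 4 to 8 N slide it along its groove. May be absent (None)
- mid_green (a point): centre of the green rail: a round steel rod, 20 mm across, 160 mm long, 0.38 kg, with a green band 28 mm wide round each end. Its x axis runs along the rod, either end may go first; y and z turn with it as it rolls. It starts lying on a 3 mm black rubber mat to the right of the housing, and rolls a little if pushed; 4 to 8 N slide it along its groove. May be absent (None)
- stop_red (a point): where the end of a rail that is home touches the stop, in the V-groove marked by red tiles (one on the housing's floor before the groove's open end, one on top of the stop). It lies on the axis of a rail resting in the groove, 46.5 mm above the bench; that rail's centre is then at x = -80 mm in this frame. x axis = along the groove towards the stop, z up
- stop_yellow (a point): where the end of a rail that is home touches the stop, in the V-groove marked by yellow tiles (one on the housing's floor before the groove's open end, one on top of the stop). It lies on the axis of a rail resting in the groove, 46.5 mm above the bench; that rail's centre is then at x = -80 mm in this frame. x axis = along the groove towards the stop, z up
- stop_blue (a point): where the end of a rail that is home touches the stop, in the V-groove marked by blue tiles (one on the housing's floor before the groove's open end, one on top of the stop). It lies on the axis of a rail resting in the groove, 46.5 mm above the bench; that rail's centre is then at x = -80 mm in this frame. x axis = along the groove towards the stop, z up
- stop_green (a point): where the end of a rail that is home touches the stop, in the V-groove marked by green tiles (one on the housing's floor before the groove's open end, one on top of the stop). It lies on the axis of a rail resting in the groove, 46.5 mm above the bench; that rail's centre is then at x = -80 mm in this frame. x axis = along the groove towards the stop, z up
- housing: rail housing: aluminium casting fixed to the bench, base 250 x 280 x 20 mm (x, y, z), origin at the centre of its underside; x axis = towards the end stop, y to the left, z up. The far wall (face at x = 105 mm, top 62 mm high) is the end stop. At x = 0, y = +-120 mm stand two posts (60 x 32 mm, tops 62 mm high) that carry the cover; four V-grooves lie between them
- strap (a point): middle of the underside of the fixed blue strap that crosses over all grooves, at x = 82 mm of the housing, 64 mm above the bench (7.5 mm above the tops of rails in the grooves). 20 mm wide along x, 248 mm along y, 8 mm thick. Rails cannot be laid straight down into their home place: lay them in the groove before the strap, then push them under it. Housing axes
- groove_mouth (a point): middle of the open near end of the four V-grooves, at x = -100 mm, y = 0, 46.5 mm above the bench (rail axis height); they run from here to the stop, along x. Grooves lie 46 mm apart (y = -69 red, -23 yellow, 23 blue, 69 green, mm). Each is 18 mm wide and 5 mm deep, open on top; its lips and the flat bed between the grooves lie 40 mm above the bench, 6.5 mm below the axis of a rail resting in it, and end 20 mm above the housing's floor. Housing axes
- dowel_left (a point): foot of the left dowel pin, on the post's top at x = 0, y = +118 mm, z = 62 mm of the housing. The brass pin is 12 mm across and 17 mm high, its upper 8 mm tapers to 4 mm; housing axes
- dowel_right (a point): foot of the right dowel pin, on the post's top at x = 0, y = -118 mm, z = 62 mm of the housing. The brass pin is 12 mm across and 17 mm high, its upper 8 mm tapers to 4 mm; housing axes
- cover_boss (a point): centre of the grey square boss (30 x 30 mm, 32 mm high, its centre 24 mm above the cover's underside) in the middle of the aluminium cover plate; grip it across either pair of faces. The plate is 84 x 272 x 8 mm (x, y, z), 0.55 kg, z up; it lies on the bench to the left of the housing. It fits either way round (half a turn makes no difference)
- hole_a (a point): centre of a dowel hole (14 mm across, right through) at the cover's underside, x = 0, y = +118 mm of the cover. Seated, it coincides with the foot of a dowel pin
- hole_b (a point): centre of a dowel hole (14 mm across, right through) at the cover's underside, x = 0, y = -118 mm of the cover. Seated, it coincides with the foot of a dowel pin
- clamp (a joint): angle of the red swing clamp, rad: 0 = arm points to the housing's +y (open, away from the cover), 1.57 = its end stop, arm points to the housing's +x, its rubber foot over the left end of the cover. It turns clockwise seen from above about an upright axis, with light friction (about 0.06 N m, 1 N at the knob), and stays where it is left. It does not press on the cover: 3 mm remain free under the foot
- clamp_knob (a point): centre of the clamp's upright black knob, a cylinder 18 mm across and 36 mm high (top 127 mm above the bench), 60 mm from the pivot
- clamp_pivot (a point): the clamp's pivot axis, at x = -85 mm, y = 126 mm of the housing, 85 mm above the bench; housing axes; the hub round it is 26 mm across, its top at 93 mm
- jug: bystander: white bottle with a red cap, 70 mm across, 170 mm high, origin at its foot
- bearing: bystander: steel bearing ring, 80 mm across, 22 mm high, origin at its underside
Mind the look-alikes: they are no part of the job. What is shaped like the part that bears mid_green but pink is not meant. Leave any purple look-alike of the part that bears mid_blue alone.

How it is judged:
By the outcome, as a careful person would: the job done as asked, in the order asked, and still so for the second after the job is handed in, with the robot touching nothing.
Of rail_red, rail_yellow, rail_blue, rail_green only 3 to 4 are there at a start; the rules pass over those that are not, and their reading is None.
At some moment in a run one of cover may be knocked a few centimetres aside while the robot is not near it.
Once in a run the grip may slacken for a moment while it holds something.
It also fails if it takes over 210 s, if anything falls off the work surface, if the arm or the gripper's body presses on something with over 40 N, if the wrist force passes 120 N, or if a joint passes its speed limit or range.

### The arm

A 6-joint arm with a two-finger parallel gripper is mounted at the origin on the work surface. World frame = base frame: x ahead of the robot, y to its left, z up, the work surface at z = 0. Lengths are in m, angles in rad, forces in N, time in s.
With the tool pointing down it reaches from about 0.225 to 0.875 m from the base axis. Payload 3.4 kg.
Tool frame: the origin (TCP) lies at the very end of the fingers, on their centre line; the grasp point (between the pads) lies manip.hold_point_z behind it (manip.hold_point_z is the distance from the TCP to the grasp point, in m); x points along the fingers, y is the direction in which the jaws open and shut, and the axes are right-handed (so a half turn about x gives the same grasp; the last joint's range is limited). The gripper opens to 85 mm and grips with 20 to 120 N. Pads are 22 mm wide; open, the fingers measure 114 mm over their backs; the gripper's body (76 mm by 85 mm) begins 54 mm behind the grasp point. The pads swing forward as they close: fully open they stand 13 mm farther back than shut.
Start: joints at [1.169, 0.276, 1.505, -0, 1.361, -0.121], TCP at [0.159, 0.553, 0.231] pointing down, gripper open.
Joint ranges: [-2.89, 2.89], [-0.75, 2.08], [0.22, 2.7], [-1.18, 4.32], [0.11, 2.71], [-2.7, 2.7]. Speed limits (rad/s): [2.57, 2.57, 3.14, 3.14, 3.14, 3.14].

### API

Orientations are given as a unit quaternion [w, x, y, z].
In Python, from rig import manip gives the robot as it stands.
- The arm moves only by the tool step_arm, never from a script. Its argument "targets" is a list of rows, each a list of 2 entries, a list of its own where there are three numbers: the shift along the tool's x, y, z in mm, then the turn about the tool's x in degrees. A call has 1 to 20 rows; each row is the pose to reach, as a shift and turn from the pose commanded when the call began, along the tool's axes at that moment; what a row does not reach only later rows make up. A row lasts 1/10 s, in which the tool goes at most 50 mm and 8.59 degrees, less where a joint would pass 70% of its speed; a pose out of reach is approached as far as the arm can. A call with a gripper value outside its range is refused whole. "grip" is the closure, from 0 (fully open) to 1 (shut), set as the call begins (left out, the last holds). The fingers move at their own pace and stop on an object; "grip_force" is the grip in N (left out, the last holds). Time passes only in rows, so rows that repeat a pose let the fingers close. It gives the time, the measured TCP pose, the force and the opening at its end, in the units of the state.
- manip.get_state(): the state, without advancing time (a new reading comes with each control period).
- manip.get_image(name): name is "side" or "top" or "wrist"; returns a dict with "image" (480x640x3 uint8, red, green, blue), "fx", "fy", "cx", "cy" (pixels), "pose" (4x4, takes a point from camera to world coordinates). Camera axes: x right, y down, z forward; pixel columns grow to the right and rows downward; lengths in m; the calibration is good to about 2 mm. The wrist camera is an equidistant fisheye: a pixel r from the principal point sees the ray r / f radians off the axis. A picture is of the moment at which its call begins. There is no depth.
- manip.sign_off(): hands the job in, once; it reports no verdict.
Trained networks look in a picture, given as the dict that the camera call returned (one of the last four; its "shot" number tells which), for a name from the list of things; names that differ only in an ending like _2 or _b are one class to them, and where a whole thing is asked for, a point or a joint stands for the part that bears it (a point fixed in the world has none). Each returns a list of dicts, best first, with "confidence" (0 to 1); they miss things now and then, are a little off and sometimes report something else, mostly with a low value. They report only what shows in the picture. A call takes as long as a camera call. They do not tell look-alikes from the thing itself.
- manip.search_frame(picture, thing): "xyz" ([x, y, z] in m, in world coordinates, good to about 4 mm: the middle of the surface that is visible of it).
- manip.regions_of(picture, thing): "region" (480x640 bool, what is visible of it).
The state is a dict: "clock": time; "qpos": joint angles; "qd": joint speeds; "effort": joint torques, N m; "position": TCP position; "ee_rot": TCP orientation; "contact_force": force on the tool from outside, world axes, zero at the start; "moment": the same for the moment, N m; "width": finger opening in m.
Only numpy, scipy, OpenCV 4.12 (cv2) and the standard library are available. Lean on these libraries where they do the work, as an engineer would, in place of code of your own. Each camera call takes 0.05 s, during which the arm holds its last target.

## Working session

There is one attempt and no reset: what is moved stays moved. The work goes in short steps, Python scripts to look and compute and a tool call to move; the robot and the scene stay as the last step left them, time stands still between calls to the robot, and variables do not carry over. Pictures are saved under pics/ and viewed, and the job is handed in when it is done.

Besides the shell and the picture viewer there is one more tool, called after "Call:" as name(argument=value, ...) on one line, values as JSON. step_arm: Moves the arm, as the interface text tells. Its arguments: {"type":"object","properties":{"targets":{"type":"array"},"grip":{"type":"number"},"grip_force":{"type":"number"}},"required":["targets"]}

```bash
ls; mkdir -p pics; python3 - <<'E'
from rig import manip
import cv2
print(manip.get_state()); print(manip.hold_point_z)
for n in ["side","top","wrist"]:
    p=manip.get_image(n); cv2.imwrite(f"pics/{n}0.png",p["image"][:,:,::-1]); print(n,p["fx"],p["cx"],p["cy"],p["pose"].round(4).tolist(),p["shot"])
E
```

```text
pics
{'clock': 0.0, 'qpos': array([ 1.16900312e+00,  2.76623331e-01,  1.50614961e+00, -1.05167070e-05,
        1.36067330e+00, -1.21005412e-01]), 'qd': array([ 0.00115347, -0.00088633,  0.00136711, -0.00097864, -0.00055042,
        0.00024663]), 'effort': array([ 1.15243016e-03, -4.16776478e+01, -2.45811385e+01,  4.68136332e-04,
        1.06119277e-02,  4.43601721e-06]), 'position': array([0.15914467, 0.55199114, 0.23041697]), 'ee_rot': array([ 0.69998348,  0.09831285,  0.70031518, -0.09958088]), 'contact_force': array([ 0.22866702, -0.45477589, -0.42356861]), 'moment': array([-0.01381738, -0.01654406,  0.03825104]), 'width': 0.08555191888725407}
0.0187
side 477.8591871676491 319.73764041574475 237.42023788935182 [[0.9346, -0.2616, 0.2411, 0.1623], [-0.3556, -0.6696, 0.6521, -1.0194], [-0.0092, -0.6951, -0.7188, 1.1059], [0.0, 0.0, 0.0, 1.0]] 1
top 488.06396604391284 319.6140991413621 240.48297000729664 [[-0.0301, -0.998, 0.0565, 0.4124], [-0.9995, 0.0306, 0.0079, -0.0996], [-0.0097, -0.0562, -0.9984, 1.2863], [0.0, 0.0, 0.0, 1.0]] 2
wrist 371.64829954431775 321.7573406200716 237.53261708551256 [[0.2769, 0.9157, 0.2911, 0.0859], [0.9609, -0.2636, -0.085, 0.5749], [-0.0011, 0.3033, -0.9529, 0.3729], [0.0, 0.0, 0.0, 1.0]] 3
```

View pics/top0.png

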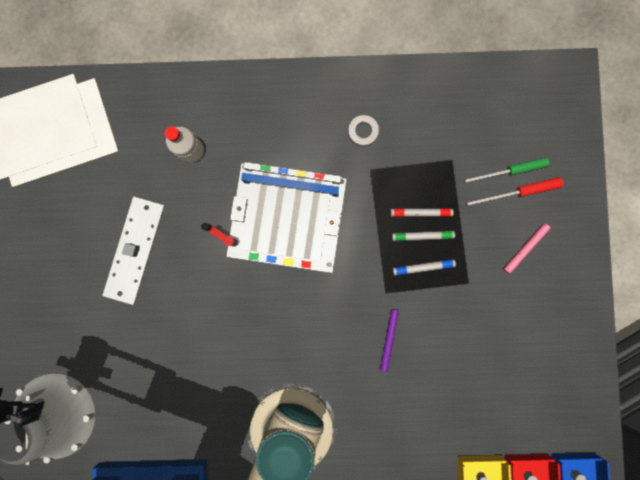

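View pics/side0.png

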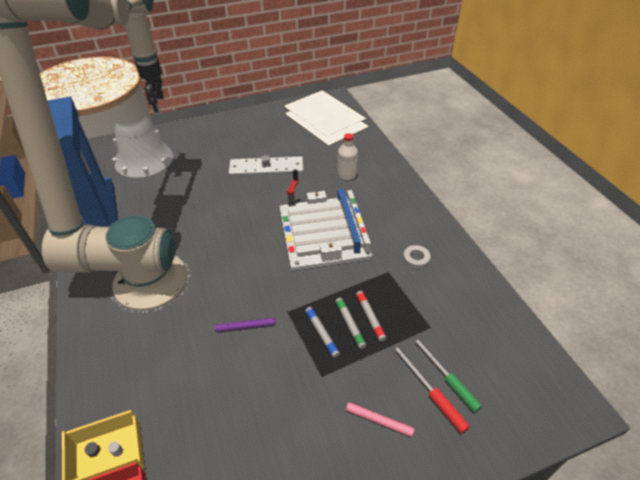

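View pics/wrist0.png

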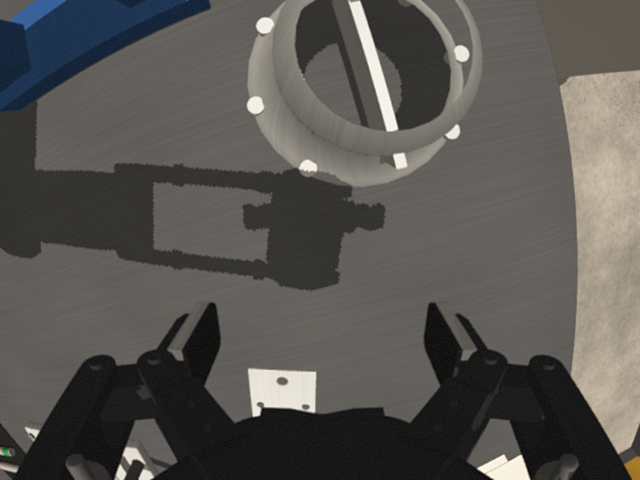

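The top view shows the red rail at (422,212), green at (423,236) and blue at (424,267); there is no yellow rail. The look-alikes are pink at (527,248) and purple at (389,340), and neither is on the mat. The red and green screwdrivers are at (535,190) and (530,168). The housing is at (287,218), the cover at (133,250), and the clamp at (218,234).

```bash
cat > h.py <<'E'
from rig import manip
import cv2, numpy as np
from scipy.spatial.transform import Rotation as R
def ray(p,u,v):
    d=np.array([(u-p["cx"])/p["fx"],(v-p["cy"])/p["fy"],1.0])
    return p["pose"][:3,3],p["pose"][:3,:3]@d
def onz(p,u,v,z):
    o,d=ray(p,u,v); return o+d*(z-o[2])/d[2]
def proj(p,X):
    c=np.linalg.inv(p["pose"])@np.append(X,1); 
    return p["fx"]*c[0]/c[2]+p["cx"],p["fy"]*c[1]/c[2]+p["cy"]
def projw(p,X):
    c=(np.linalg.inv(p["pose"])@np.append(X,1))[:3]
    th=np.arctan2(np.hypot(c[0],c[1]),c[2]); ph=np.arctan2(c[1],c[0])
    return p["fx"]*th*np.cos(ph)+p["cx"],p["fy"]*th*np.sin(ph)+p["cy"]
def onzw(p,u,v,z):
    a=(u-p["cx"])/p["fx"];b=(v-p["cy"])/p["fy"];t=np.hypot(a,b)
    d=p["pose"][:3,:3]@np.array([np.sin(t)*a/t,np.sin(t)*b/t,np.cos(t)])
    o=p["pose"][:3,3]; return o+d*(z-o[2])/d[2]
def Rq(q): return R.from_quat([q[1],q[2],q[3],q[0]])
E
python3 - <<'E'
from h import *
np.set_printoptions(precision=4,suppress=True)
for n in ["top","side"]:
    p=manip.get_image(n)
    for t in ["mid_red","mid_yellow","mid_blue","mid_green","stop_red","stop_yellow","stop_blue","stop_green","housing","strap","groove_mouth","dowel_left","dowel_right","cover_boss","hole_a","hole_b","clamp_knob","clamp_pivot","jug","bearing"]:
        r=manip.search_frame(p,t)
        print(n,t,[(np.round(x["xyz"],4).tolist(),round(x["confidence"],2)) for x in r[:3]])
E
```

```text
top mid_red [([0.5483, -0.3525, 0.0243], 0.82)]
top mid_yellow [([0.5421, -0.0011, 0.043], 0.53)]
top mid_blue [([0.4057, -0.3548, 0.0191], 0.73), ([0.2265, -0.261, 0.0179], 0.67), ([0.5437, 0.0017, 0.0421], 0.55)]
top mid_green [([0.4902, -0.3543, 0.0205], 0.65), ([0.4496, -0.6221, 0.0181], 0.63)]
top stop_red [([0.5462, -0.0033, 0.0398], 0.85)]
top stop_yellow [([0.5436, -0.0025, 0.0353], 0.55)]
top stop_blue [([0.5471, -0.0033, 0.0381], 0.73)]
top stop_green [([0.5439, -0.0037, 0.0419], 0.74)]
top housing [([0.5431, -0.0004, 0.0422], 0.78)]
top strap [([0.5403, 0.0, 0.0447], 0.93), ([0.7281, 0.2381, 0.1159], 0.38)]
top groove_mouth [([0.5443, -0.0011, 0.0396], 0.79), ([0.4997, 0.1609, 0.0914], 0.6)]
top dowel_left [([0.5424, -0.0037, 0.0394], 0.78)]
top dowel_right [([0.5462, -0.0028, 0.0395], 0.83)]
top cover_boss [([0.4714, 0.3999, 0.0094], 0.64)]
top hole_a [([0.4776, 0.3969, 0.0053], 0.89)]
top hole_b [([0.4776, 0.3969, 0.0053], 0.89)]
top clamp_knob [([0.5037, 0.1593, 0.0937], 0.57), ([0.5439, -0.0012, 0.0399], 0.23)]
top clamp_pivot [([0.5423, 0.0003, 0.0384], 0.92), ([0.406
[... 618 characters left out ...]
p [([0.5428, -0.0289, 0.0423], 0.93)]
side groove_mouth [([0.541, -0.0317, 0.0412], 0.82)]
side dowel_left [([0.5371, -0.0317, 0.0416], 0.6)]
side dowel_right [([0.4705, 0.3977, 0.007], 0.67), ([0.5393, -0.0272, 0.0391], 0.63)]
side cover_boss [([0.5389, -0.0275, 0.0399], 0.67), ([0.4688, 0.4007, 0.0087], 0.62)]
side hole_a [([0.463, 0.3946, 0.009], 0.73)]
side hole_b [([0.463, 0.3946, 0.009], 0.73)]
side clamp_knob [([0.5073, 0.169, 0.0913], 0.62)]
side clamp_pivot [([0.5335, -0.0264, 0.0408], 0.67), ([0.7715, -0.2214, 0.0258], 0.25)]
side jug [([0.7256, 0.2258, 0.0871], 0.71)]
side bearing [([0.7709, -0.222, 0.0268], 0.78), ([0.5365, -0.029, 0.035], 0.59), ([0.4883, -0.3667, 0.0197], 0.3)]
```

```bash
python3 - <<'E'
import cv2
a=cv2.imread("pics/top0.png")
cv2.imwrite("pics/c1.png",cv2.resize(a[150:290,210:360],None,fx=5,fy=4.28*1,interpolation=cv2.INTER_CUBIC)[:600])
cv2.imwrite("pics/c2.png",cv2.resize(a[190:290,370:480],None,fx=6,fy=6,interpolation=cv2.INTER_CUBIC))
cv2.imwrite("pics/c3.png",cv2.resize(a[185:315,90:250],None,fx=5,fy=4.5,interpolation=cv2.INTER_CUBIC))
E
```

```text
(no output)
```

View pics/c1.png

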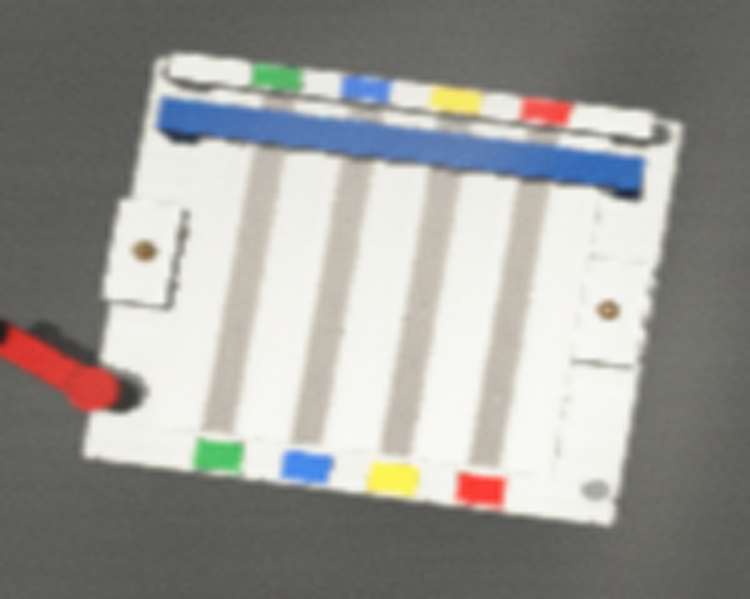

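View pics/c2.png

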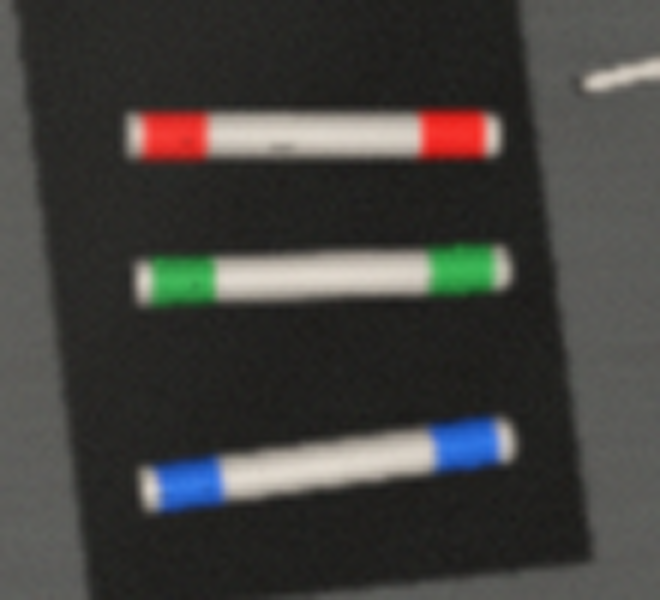

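View pics/c3.png

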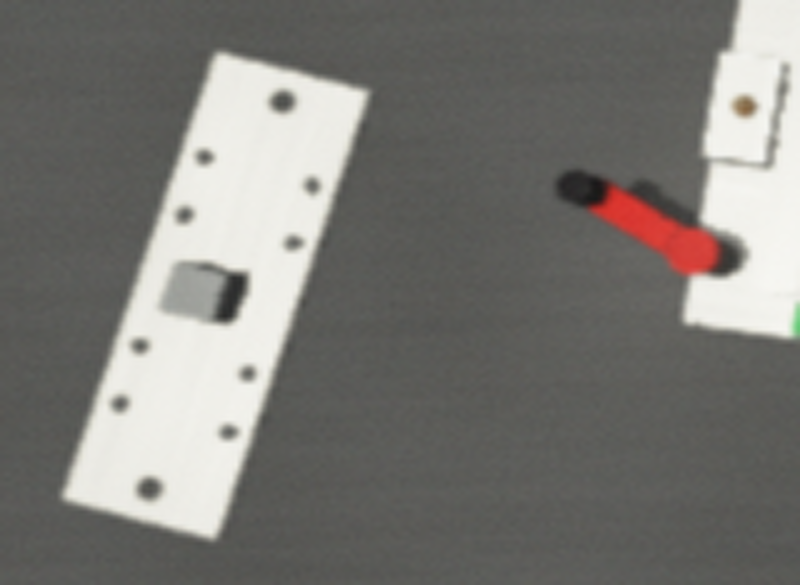

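```bash
cat > fit.py <<'E'
from h import *
from scipy.optimize import least_squares
np.set_printoptions(precision=4,suppress=True)
def tiles(img,box):
    hsv=cv2.cvtColor(img,cv2.COLOR_RGB2HSV); H,S,V=[hsv[...,i].astype(int) for i in range(3)]
    cols={"red":((H<6)|(H>174)),"yellow":(H>22)&(H<34),"blue":(H>104)&(H<116),"green":(H>55)&(H<80)}
    out={}
    for c,m in cols.items():
        m=(m&(S>120)&(V>90)).astype(np.uint8)
        mm=np.zeros_like(m); x0,y0,x1,y1=box; mm[y0:y1,x0:x1]=m[y0:y1,x0:x1]
        n,l,st,ce=cv2.connectedComponentsWithStats(mm)
        out[c]=[(ce[i].round(2).tolist(),int(st[i,4])) for i in range(1,n) if st[i,4]>=8]
    return out
if __name__=="__main__":
    pt=manip.get_image("top");ps=manip.get_image("side")
    print(tiles(pt["image"],(200,150,360,290)))
    print(tiles(ps["image"],(270,180,380,280)))
    print(tiles(pt["image"],(370,160,480,290)))
    print(tiles(ps["image"],(280,270,430,370)))
    s=ps["image"][175:275,265:385]
    cv2.imwrite("pics/c4.png",cv2.resize(s[:,:,::-1],None,fx=6,fy=6,interpolation=cv2.INTER_CUBIC))
E
python3 fit.py
```

```text
{'red': [([318.93, 175.56], 43), ([221.42, 235.99], 226), ([305.75, 264.07], 56)], 'yellow': [([300.84, 172.95], 37), ([288.08, 261.55], 53)], 'blue': [([282.47, 170.25], 32), ([289.37, 183.25], 594), ([270.7, 258.57], 47)], 'green': [([264.68, 167.64], 22), ([253.41, 255.95], 39)]}
{'red': [([291.87, 186.84], 93), ([363.05, 229.75], 20), ([291.04, 248.88], 26)], 'yellow': [([359.5, 219.5], 12), ([289.0, 238.14], 21)], 'blue': [([348.37, 215.21], 267), ([356.18, 209.55], 11), ([287.05, 228.25], 20)], 'green': []}
{'red': [([398.79, 211.97], 95), ([444.95, 211.96], 98)], 'yellow': [], 'blue': [([447.19, 263.68], 79), ([401.21, 270.2], 80)], 'green': [([446.53, 234.45], 74), ([399.86, 236.18], 66)]}
{'red': [([361.22, 296.77], 64), ([378.77, 330.99], 82)], 'yellow': [], 'blue': [([310.73, 313.03], 59), ([331.59, 347.15], 71)], 'green': [([340.44, 303.72], 39), ([358.67, 338.47], 49)]}
```

View pics/c4.png

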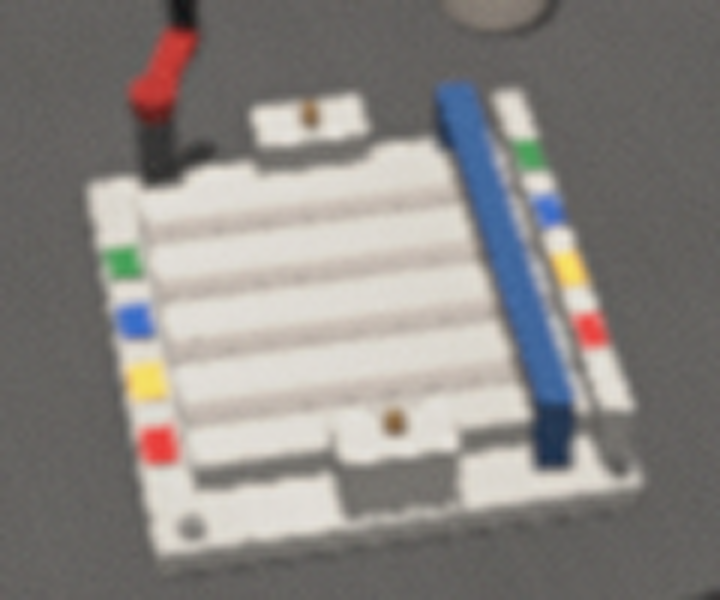

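```bash
cat > fit2.py <<'E'
from h import *
from scipy.optimize import least_squares
np.set_printoptions(precision=4,suppress=True)
pt=manip.get_image("top");ps=manip.get_image("side")
Y={"r":-.069,"y":-.023,"b":.023,"g":.069}
T=[("s","r",318.93,175.56),("s","y",300.84,172.95),("s","b",282.47,170.25),("s","g",264.68,167.64),("n","r",305.75,264.07),("n","y",288.08,261.55),("n","b",270.7,258.57),("n","g",253.41,255.95),("d",.118,239,208.4),("d",-.118,331.6,222.4)]
S=[("s","r",363.05,229.75),("s","y",359.5,219.5),("s","b",356.18,209.55),("n","r",291.04,248.88),("n","y",289,238.14),("n","b",287.05,228.25),("d",.118,316.7,193.8),("d",-.118,330.7,245)]
def pts(q,e):
    hx,hy,a,xn,xs=q[:5]
    k,y=e[0],e[1]
    P=np.array({"s":[xs,Y.get(y),.062],"n":[xn,Y.get(y),.020],"d":[0,y,.070]}[k],float)
    return np.array([hx+np.cos(a)*P[0]-np.sin(a)*P[1],hy+np.sin(a)*P[0]+np.cos(a)*P[1],P[2]])
def res(q,sets):
    r=[]
    for p,L in sets:
        for e in L: r+=list(np.subtract(proj(p,pts(q,e)),e[2:]))
    return r+[20*(q[4]-.115)*1000/50,(q[3]+.112)*1000/5]
for nm,sets in [("both",[(pt,T),(ps,S)]),("top",[(pt,T)]),("side",[(ps,S)])]:
    s=least_squares(res,[.54,0,-.1,-.112,.115],args=(sets,))
    print(nm,s.x,np.degrees(s.x[2]),s.cost); print(np.round(s.fun,1))
# rails
for p,L in [(pt,dict(r=[(398.79,211.97),(444.95,211.96)],g=[(399.86,236.18),(446.53,234.45)],b=[(401.21,270.2),(447.19,263.68)])),
            (ps,dict(r=[(361.22,296.77),(378.77,330.99)],g=[(340.44,303.72),(358.67,338.47)],b=[(310.73,313.03),(331.59,347.15)]))]:
    for k,v in L.items():
        A,B=[onz(p,*x,.017) for x in v]; c=(A+B)/2
        print(k,c[:2],"yaw",np.degrees(np.arctan2(*(A-B)[[1,0]])),np.linalg.norm(A-B))
# cover from top c3
f=lambda u,v:(90+u/5,185+v/4.5)
A=onz(pt,*f(283,101),.008);B=onz(pt,*f(149,488),.008);print("cover",A,B,(A+B)/2,np.linalg.norm(A-B),"yaw",np.degrees(np.arctan2(*(A-B)[[1,0]])))
print("bosstop",onz(pt,*f(193,290),.04),"knob",onz(pt,*f(580,186),.127))
E
python3 fit2.py
```

```text
both [ 0.5478 -0.0039 -0.1814 -0.1127  0.1134] -10.394577903580842 4.235447311194092
[-0.3 -0.3 -0.2 -0.4  0.3 -0.3  0.2 -0.4 -0.1 -0.3  0.  -0.4 -0.1 -0.1
 -0.3 -0.1 -0.9 -0.4 -0.5 -0.4 -0.2  0.6 -0.2  0.6 -0.3  0.8 -0.2  0.9
 -0.2  1.1 -0.2  0.8 -0.8  0.1 -0.8  0.  -0.6 -0.1]
top [ 0.5465 -0.0043 -0.1809 -0.112   0.1141] -10.366079357106189 0.6747233501977029
[-0.1 -0.   0.  -0.1  0.4 -0.1  0.3 -0.1  0.1 -0.   0.3 -0.2  0.1  0.1
 -0.   0.1 -0.7  0.1 -0.3  0.1 -0.4 -0. ]
side [ 0.5499 -0.0017 -0.1846 -0.113   0.1138] -10.577938544031332 0.9073801015621062
[ 0.2 -0.   0.3  0.1  0.2  0.3  0.   0.2  0.1  0.4  0.1  0.2 -0.3 -0.5
 -0.6 -0.6 -0.5 -0.2]
r [ 0.5505 -0.3582] yaw 88.22649708087584 0.12015294093341912
g [ 0.4894 -0.3591] yaw 90.37156819415459 0.12128244042006028
b [ 0.4072 -0.3583] yaw 96.33818124052415 0.120311139951685
r [ 0.5522 -0.3525] yaw 88.53120675414748 0.12020041336965671
g [ 0.4905 -0.3539] yaw 90.79050483262263 0.12088421552625445
b [ 0.4084 -0.3528] yaw 96.56373092899543 0.12064464813746466
cover [0.5861 0.365  0.008 ] [0.3619 0.4376 0.008 ] [0.474  0.4013 0.008 ] 0.23565544639986 yaw -17.95522778670606
bosstop [0.4748 0.4007 0.04  ] knob [0.5201 0.1799 0.127 ]
```

```bash
cat >> h.py <<'E'
def phi(st=None):
    st=st or manip.get_state(); y=Rq(st["ee_rot"]).as_matrix()[:,1]; return np.degrees(np.arctan2(y[1],y[0]))
def go(x,y,z,ph,tag=""):
    """print tool-frame shift in mm and turn deg to reach TCP (x,y,z), jaw dir ph (deg)"""
    st=manip.get_state(); M=Rq(st["ee_rot"]).as_matrix()
    f=phi(st); d=M.T@(np.array([x,y,z])-st["position"])*1000
    t=-((ph-f+180)%360-180)
    print(tag,"shift",d.round(1),"turn",round(t,1),"q6 now",round(st["qpos"][5],2),"q1",round(st["qpos"][0],2),"phi",round(f,1))
E
python3 - <<'E'
from h import *
st=manip.get_state(); print(Rq(st["ee_rot"]).as_matrix().round(3))
go(.48,-.355,.30,0,"mat")
E
```

```text
[[ 0.     0.277  0.961]
 [ 0.     0.961 -0.277]
 [-1.     0.     0.   ]]
mat shift [ -68.7 -783.1  559.6] turn 73.9 q6 now -0.12 q1 1.17 phi 73.9
```

Call:
step_arm(targets=[[[-70,-400,280],40],[[-70,-400,280],40],[[-70,-400,280],40],[[-70,-400,280],40],[[-70,-400,280],40],[[-70,-400,280],40],[[-70,-400,280],40],[[-70,-400,280],40],[[-70,-400,280],40],[[-70,-400,280],40],[[-70,-783,560],74],[[-70,-783,560],74],[[-70,-783,560],74],[[-70,-783,560],74],[[-70,-783,560],74],[[-70,-783,560],74],[[-70,-783,560],74],[[-70,-783,560],74],[[-70,-783,560],74],[[-70,-783,560],74]], grip=0.45)

```text
clock: 4.45
position: [0.4813, -0.3593, 0.3002]
ee_rot: [-0.499, -0.501, -0.499, 0.501]
contact_force: [0.4, 0.7, -0.1]
width: 0.047
```

```bash
python3 - <<'E'
from h import *
print(manip.get_state()["position"],phi())
p=manip.get_image("wrist"); cv2.imwrite("pics/w1.png",p["image"][:,:,::-1])
import pickle; pickle.dump(p,open("w1.pkl","wb"))
print(p["pose"].round(3))
E
```

```text
[ 0.48132659 -0.35932721  0.30022243] -0.2258290521514908
[[ 1.    -0.004  0.001  0.482]
 [-0.004 -0.953 -0.303 -0.281]
 [ 0.002  0.303 -0.953  0.442]
 [ 0.     0.     0.     1.   ]]
```

View pics/w1.png

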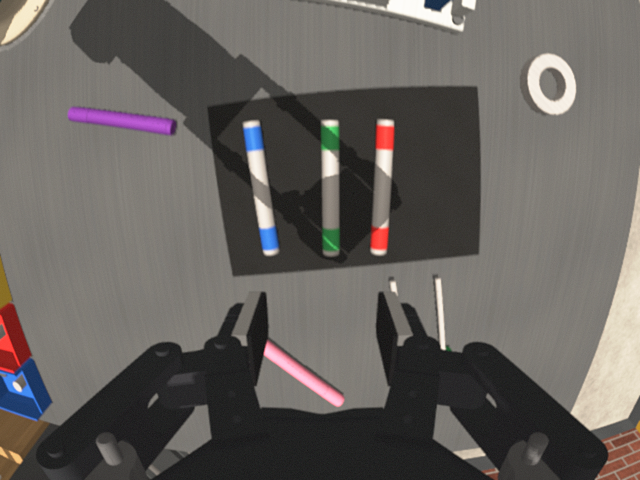

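The wrist view shows the three banded rails on the mat: blue at (252..270, 123..253), green at x≈330 and red at x≈382. Purple at (120,120) and pink at (305,375) are off the mat and have no bands, so I won't touch them.

```bash
python3 - <<'E'
from h import *
import pickle
p=pickle.load(open("w1.pkl","rb"))
for k,(a,b) in dict(b=((252,122),(270.5,253.5)),g=((330,121),(331,254)),r=((386,120.5),(379,254))).items():
    A=onzw(p,*a,.016);B=onzw(p,*b,.016);print(k,A[:2],B[:2],((A+B)/2)[:2],np.linalg.norm(A-B),np.degrees(np.arctan2(*(A-B)[[1,0]])))
go(.551,-.357,.08,-1.5,"red")
E
```

```text
b [ 0.40358672 -0.27756834] [ 0.4196138 -0.4366202] [ 0.41160026 -0.35709427] 0.15985730743421295 95.75406413597842
g [ 0.49251924 -0.27828114] [ 0.49391235 -0.43746957] [ 0.4932158  -0.35787535] 0.15919453044230497 90.5014015868779
r [ 0.55644295 -0.27664171] [ 0.55315718 -0.43789704] [ 0.55480007 -0.35726938] 0.1612887978563922 88.83269339237772
red shift [219.7  68.6  -6.1] turn 1.2 q6 now -0.75 q1 -0.76 phi -0.3
```

Call:
step_arm(targets=[[[200,71,-3],1.2],[[200,71,-3],1.2],[[200,71,-3],1.2],[[200,71,-3],1.2],[[200,71,-3],1.2],[[240,71,-3],1.2],[[240,71,-3],1.2],[[240,71,-3],1.2]])

```text
clock: 5.3
position: [0.5514, -0.3524, 0.0626]
ee_rot: [-0.494, -0.506, -0.494, 0.506]
contact_force: [0.7, 1.0, 0.4]
width: 0.0473
```

```bash
python3 - <<'E'
from h import *
print(manip.get_state()["position"],phi())
p=manip.get_image("wrist"); cv2.imwrite("pics/w2.png",p["image"][:,:,::-1])
for y in (-.277,-.438): print(projw(p,[.553,y,.013]))
go(.553,-.357,.008,-1.5,"red")
E
```

```text
[ 0.55141415 -0.35237192  0.06256701] -1.2906635046494566
(np.float64(319.25546269658685), np.float64(129.57164949573868))
(np.float64(325.2597811432468), np.float64(386.4456541146055))
red shift [55.8  0.7  3.8] turn 0.2 q6 now -0.65 q1 -0.67 phi -1.3
```

View pics/w2.png

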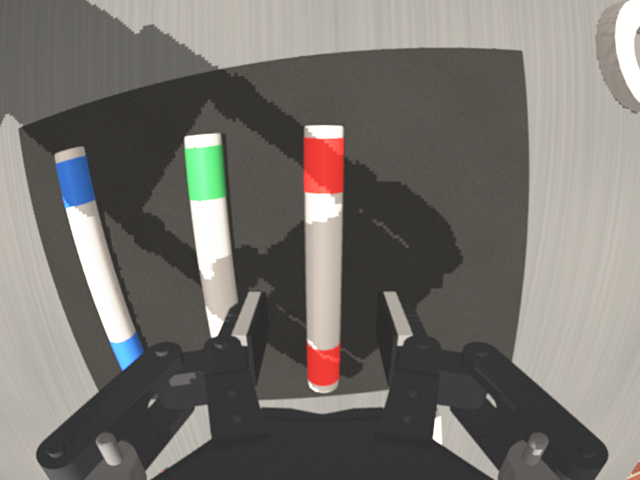

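The red rail sits centred between the fingers (x≈323). I'll go down and grip it.

Call:
step_arm(targets=[[[30,1,4],0],[[48,1,4],0],[[54,1,4],0],[[54,1,4],0]])

```text
clock: 5.75
position: [0.5528, -0.3567, 0.0087]
ee_rot: [0.495, 0.506, 0.494, -0.506]
contact_force: [0.3, 0.3, 0.1]
width: 0.0468
```

Call:
step_arm(targets=[[[0,0,0],0],[[0,0,0],0],[[0,0,0],0],[[0,0,0],0],[[0,0,0],0],[[0,0,0],0],[[0,0,0],0]], grip=1, grip_force=60)

```text
clock: 6.45
position: [0.5529, -0.3568, 0.0094]
ee_rot: [-0.495, -0.505, -0.493, 0.506]
contact_force: [-2.8, 0.6, 7.2]
width: 0.0175
```

Call:
step_arm(targets=[[[0,0,0],0],[[0,0,0],0],[[0,0,0],0],[[4,0,0],0],[[5,0,0],0]], grip=0.55)

```text
clock: 6.95
position: [0.5521, -0.3559, 0.0018]
ee_rot: [0.494, 0.506, 0.495, -0.506]
contact_force: [-2.1, 0.8, 5.8]
width: 0.0388
```

Call:
step_arm(targets=[[[0,0,0],0],[[0,0,0],0],[[0,0,0],0],[[0,0,0],0],[[0,0,0],0],[[0,0,0],0],[[0,0,0],0]], grip=1, grip_force=60)

```text
clock: 7.65
position: [0.5528, -0.3566, 0.0034]
ee_rot: [0.495, 0.506, 0.494, -0.506]
contact_force: [-0.5, 0.4, 6.3]
width: 0.0174
```

```bash
python3 - <<'E'
from h import *
print(manip.get_state()["position"],phi(),manip.get_state()["width"])
p=manip.get_image("wrist"); cv2.imwrite("pics/w3.png",p["image"][:,:,::-1])
E
```

```text
[ 0.55282584 -0.35657236  0.00344206] -1.283644486997693 0.01735786432437158
```

View pics/w3.png

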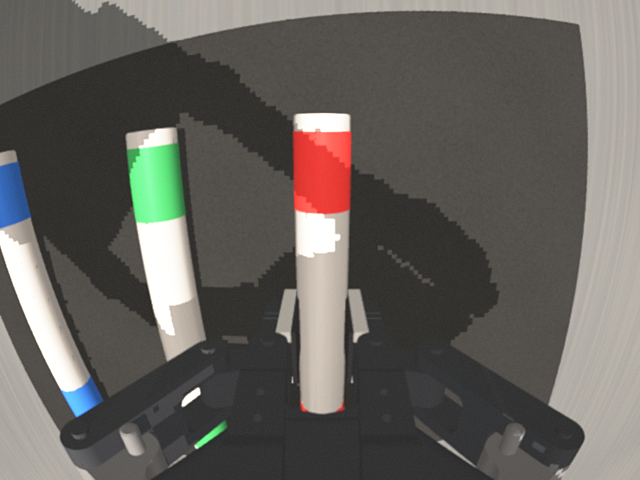

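Call:
step_arm(targets=[[[0,0,0],0],[[0,0,0],0],[[-3,0,0],0],[[-5,0,0],0],[[-5,0,0],0]], grip=0.6)

```text
clock: 8.2
position: [0.5524, -0.3562, 0.0074]
ee_rot: [0.494, 0.506, 0.494, -0.506]
contact_force: [0.9, -0.8, 0.4]
width: 0.0341
```

Call:
step_arm(targets=[[[0,0,0],0],[[0,0,0],0],[[0,0,0],0],[[0,0,0],0],[[0,0,0],0],[[0,0,0],0],[[-3,0,0],0],[[-10,0,0],0],[[-30,0,0],0],[[-60,0,0],0],[[-110,0,0],0],[[-110,0,0],0],[[-110,0,0],0]], grip=1, grip_force=70)

```text
clock: 9.5
position: [0.5527, -0.3565, 0.1185]
ee_rot: [0.495, 0.506, 0.494, -0.506]
contact_force: [-0.4, -0.7, -4.5]
width: 0.0172
```

```bash
python3 - <<'E'
from h import *
print(manip.get_state()["position"],phi(),manip.get_state()["width"])
p=manip.get_image("wrist"); cv2.imwrite("pics/w4.png",p["image"][:,:,::-1])
p=manip.get_image("side"); cv2.imwrite("pics/s4.png",cv2.resize(p["image"][200:350,280:480,::-1],None,fx=4,fy=4))
E
```

```text
[ 0.55267753 -0.35648211  0.11847801] -1.2876762115335365 0.017215935921069986
```

View pics/w4.png

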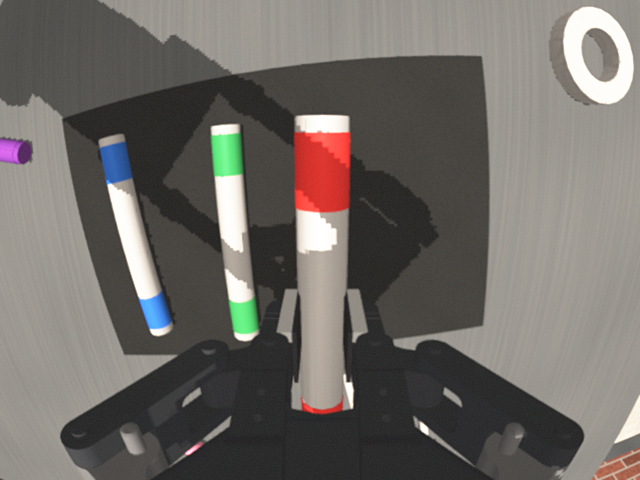

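View pics/s4.png

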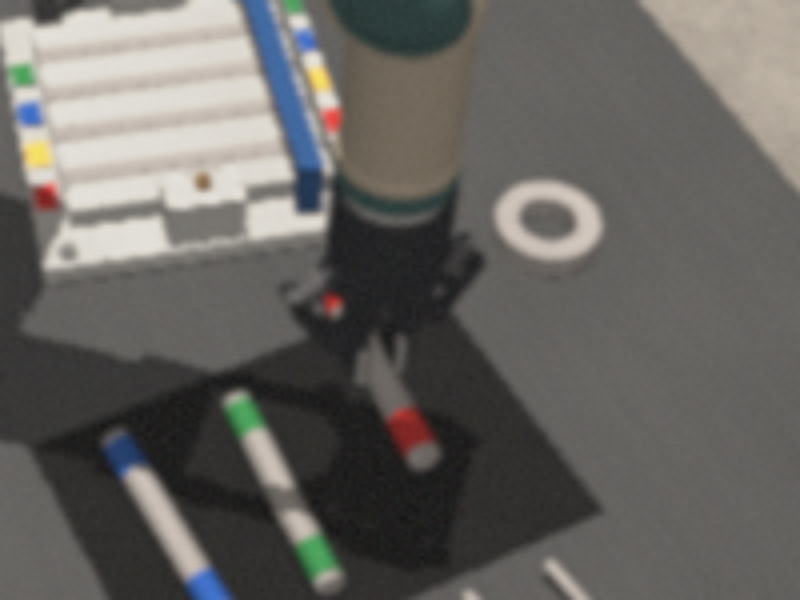

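```bash
python3 - <<'E'
from h import *
p=manip.get_image("wrist"); st=manip.get_state();M=Rq(st["ee_rot"]).as_matrix()
for uv in ((322,117),(322,409)):
    for dz in (.0155,.0055):
        X=onzw(p,*uv,st["position"][2]+dz); print(uv,dz,(M.T@(X-st["position"])*1000).round(1))
H=np.array([.548,-.003]);a=np.radians(-10.4);c,s=np.cos(a),np.sin(a)
def W(x,y): return H+np.array([c*x-s*y,s*x+c*y])
w=W(-.03,-.069); print(w); go(*w,.16,79.6,"over red groove")
E
```

```text
(322, 117) 0.0155 [-15.3   1.2 -80.7]
(322, 117) 0.0055 [ -5.3   1.3 -80.8]
(322, 409) 0.0155 [-15.6   1.3  44.4]
(322, 409) 0.0055 [-5.7  1.3 54.1]
[ 0.50603703 -0.06545086]
over red groove shift [ -44.   -51.5 -288.6] turn -80.9 q6 now -0.66 q1 -0.68 phi -1.3
```

Call:
step_arm(targets=[[[-45,0,-100],0],[[-45,0,-100],0],[[-45,-40,-200],-20],[[-45,-40,-200],-20],[[-45,-40,-200],-20],[[-45,-50,-287],-81],[[-45,-50,-287],-81],[[-45,-50,-287],-81],[[-45,-50,-287],-81],[[-45,-50,-287],-81],[[-45,-50,-287],-81],[[-45,-50,-287],-81],[[-45,-50,-287],-81],[[-45,-50,-287],-81],[[-45,-50,-287],-81]])

```text
clock: 11.15
position: [0.5086, -0.0681, 0.1617]
ee_rot: [0.704, 0.064, 0.705, -0.064]
contact_force: [0.2, -0.5, -4.4]
width: 0.0173
```

```bash
python3 - <<'E'
from h import *
import pickle
st=manip.get_state();print(st["position"],phi(),st["width"])
p=manip.get_image("wrist"); cv2.imwrite("pics/w5.png",p["image"][:,:,::-1]);pickle.dump((p,st),open("w5.pkl","wb"))
E
```

```text
[ 0.50855434 -0.06812595  0.16169741] 79.58034392040713 0.017333086583878596
```

View pics/w5.png

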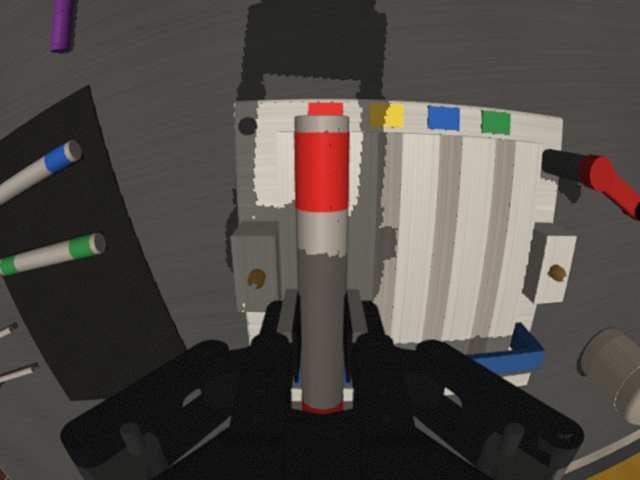

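```bash
cat > fitw.py <<'E'
from h import *
import pickle,sys
from scipy.optimize import least_squares
def fit(p,L,xn=-.112):
    def f(q):
        r=[];c,s=np.cos(q[2]),np.sin(q[2])
        for x,y,z,u,v in L:
            r+=list(np.subtract(projw(p,[q[0]+c*x-s*y,q[1]+s*x+c*y,z]),(u,v)))
        return r
    s=least_squares(f,[.548,-.003,-.18]); print(s.x.round(4),np.degrees(s.x[2]).round(2),s.fun.round(1)); return s.x
if __name__=="__main__":
    p,st=pickle.load(open("w5.pkl","rb"))
    fit(p,[(-.1125,-.023,.02,387,115),(-.1125,.023,.02,444,118),(-.1125,.069,.02,496,122.5),(0,-.118,.071,257,278),(0,.118,.071,557,272)])
    fit(p,[(0,-.118,.079,257,270),(0,.118,.079,557,265)])
E
python3 fitw.py; python3 - <<'E'
import cv2
a=cv2.imread("pics/w5.png")
cv2.imwrite("pics/c5.png",cv2.resize(a[90:330,220:600],None,fx=2.1,fy=2.1,interpolation=cv2.INTER_CUBIC))
E
```

```text
[ 0.5493 -0.0009 -0.1838] -10.53 [-0.3 -1.1  0.1 -0.8  0.2 -0.5 -1.6  1.1  2.8  2.1]
[ 5.397e-01 -3.000e-04 -1.863e-01] -10.67 [-6.1  0.4  9.5  2.1]
```

View pics/c5.png

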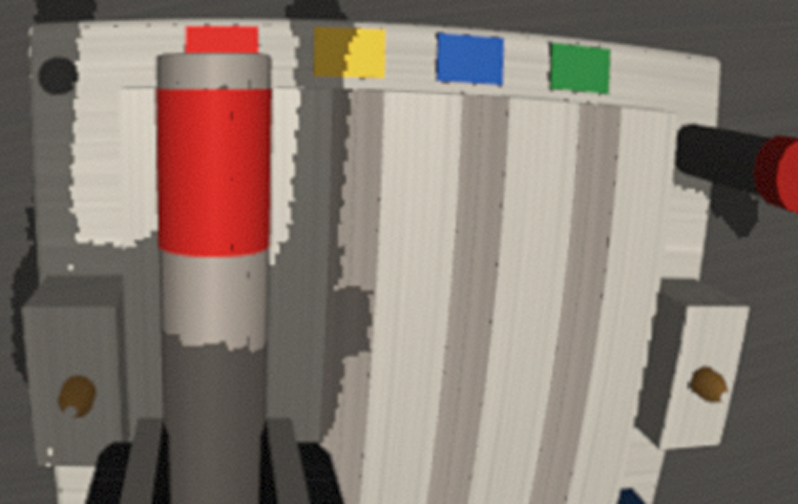

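```bash
cat >> h.py <<'E'
HX,HY,HA=.5488,-.0018,-10.5
def W(x,y):
    a=np.radians(HA);c,s=np.cos(a),np.sin(a)
    return HX+c*x-s*y,HY+s*x+c*y
def H(X):
    a=np.radians(HA);c,s=np.cos(a),np.sin(a); d=X[0]-HX,X[1]-HY
    return np.array([c*d[0]+s*d[1],-s*d[0]+c*d[1],X[2]])*1000
def stat():
    st=manip.get_state(); f=st["contact_force"];a=np.radians(HA);c,s=np.cos(a),np.sin(a)
    print("t",round(st["clock"],2),"H",H(st["position"]).round(1),"phi",phi(st).round(2),"F_H",np.round([c*f[0]+s*f[1],-s*f[0]+c*f[1],f[2]],1),"w",round(st["width"],4))
E
python3 - <<'E'
from h import *
stat(); go(*W(-.016,-.069),.06,79.5)
E
```

```text
t 11.2 H [-27.4 -72.5 161.9] phi 79.61 F_H [ 0.1 -0.7 -4. ] w 0.0172
 shift [101.8   3.5  11.5] turn 0.1 q6 now -1.66 q1 -0.27 phi 79.6
```

Call:
step_arm(targets=[[[0,3.5,11.5],0],[[50,3.5,11.5],0],[[90,3.5,11.5],0],[[102,3.5,11.5],0],[[107,3.5,11.5],0],[[110,3.5,11.5],0],[[112,3.5,11.5],0],[[114,3.5,11.5],0],[[114,3.5,11.5],0]])

```text
clock: 12.1
position: [0.5214, -0.0669, 0.0492]
ee_rot: [0.705, 0.063, 0.704, -0.064]
contact_force: [-0.4, -0.8, -4.5]
width: 0.0167
```

```bash
python3 - <<'E'
from h import *
stat()
p=manip.get_image("wrist"); cv2.imwrite("pics/w6.png",p["image"][:,:,::-1])
E
```

```text
t 12.1 H [-15.1 -69.   49.2] phi 79.71 F_H [-0.2 -0.8 -4.5] w 0.0167
```

View pics/w6.png

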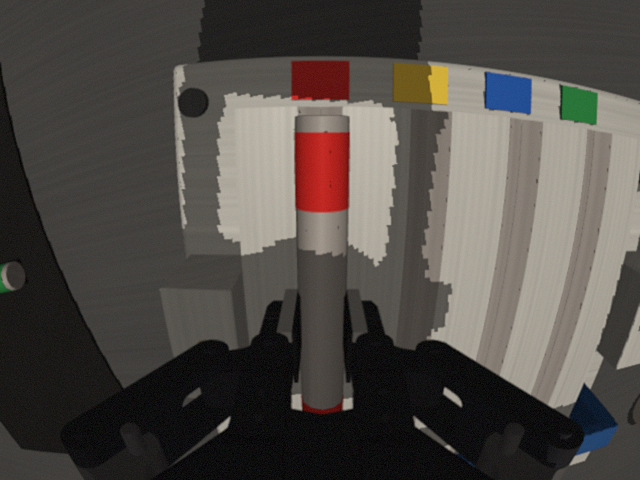

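The rail at x≈322 lines up with the red tile and groove at x≈321. I'll lower it gently.

Call:
step_arm(targets=[[[2,0,0],0],[[4,0,0],0],[[5,0,0],0],[[6,0,0],0],[[6,0,0],0]])

```text
clock: 12.65
position: [0.5206, -0.0667, 0.0421]
ee_rot: [0.704, 0.063, 0.704, -0.063]
contact_force: [-0.2, -0.2, -4.2]
width: 0.0169
```

Call:
step_arm(targets=[[[1,0,0],0],[[1,0,0],0],[[1,0,0],0]])

```text
clock: 12.95
position: [0.5209, -0.0667, 0.0416]
ee_rot: [0.704, 0.063, 0.704, -0.063]
contact_force: [-1.0, -0.8, -0.3]
width: 0.0169
```

```bash
python3 - <<'E'
from h import *
stat()
E
```

```text
t 12.95 H [-15.6 -68.9  41.6] phi 79.71 F_H [-0.9 -1.  -0.3] w 0.0169
```

Call:
step_arm(targets=[[[0,0,8],0],[[0,0,16],0],[[0,0,24],0],[[0,0,30],0],[[0,0,36],0],[[0,0,36],0]])

```text
clock: 13.55
position: [0.5576, -0.0737, 0.0413]
ee_rot: [0.705, 0.063, 0.704, -0.064]
contact_force: [-1.3, -3.4, -0.9]
width: 0.017
```

```bash
python3 - <<'E'
from h import *
stat()
E
```

```text
t 13.55 H [ 21.7 -69.1  41.3] phi 79.72 F_H [-0.6 -3.6 -0.9] w 0.017
```

Call:
step_arm(targets=[[[0,0,1],0],[[0,0,2],0],[[0,0,3],0],[[0,0,4],0],[[0,0,4],0]])

```text
clock: 14.05
position: [0.5583, -0.0739, 0.0413]
ee_rot: [0.703, 0.063, 0.705, -0.063]
contact_force: [-6.1, -3.2, 3.5]
width: 0.0172
```

```bash
python3 - <<'E'
from h import *
stat()
E
```

```text
t 14.05 H [ 22.5 -69.1  41.3] phi 79.73 F_H [-5.4 -4.3  3.5] w 0.0172
```

Call:
step_arm(targets=[[[0,0,2],0],[[0,0,3],0],[[0,0,4],0],[[0,0,4],0],[[0,0,4],0]])

```text
clock: 14.55
position: [0.5616, -0.0744, 0.0413]
ee_rot: [0.703, 0.063, 0.706, -0.063]
contact_force: [-7.4, -2.5, 3.8]
width: 0.0173
```

```bash
python3 - <<'E'
from h import *
stat()
p=manip.get_image("side"); cv2.imwrite("pics/s7.png",cv2.resize(p["image"][175:275,265:385,::-1],None,fx=6,fy=6,interpolation=cv2.INTER_CUBIC))
E
```

```text
t 14.55 H [ 25.8 -69.1  41.3] phi 79.73 F_H [-6.9 -3.8  3.8] w 0.0173
```

View pics/s7.png

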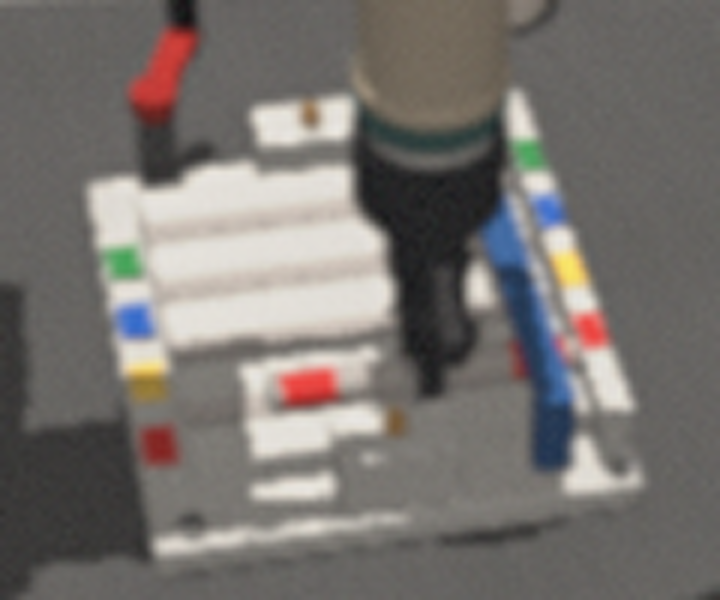

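Call:
step_arm(targets=[[[0,0,2],0],[[0,0,3],0],[[0,0,3],0],[[0,0,3],0]])

```text
clock: 15.0
position: [0.5616, -0.0744, 0.0413]
ee_rot: [0.701, 0.063, 0.708, -0.063]
contact_force: [-12.4, -2.8, 9.6]
width: 0.0174
```

```bash
python3 - <<'E'
from h import *
stat()
E
```

```text
t 15.0 H [ 25.9 -69.   41.3] phi 79.75 F_H [-11.7  -5.    9.6] w 0.0174
```

Call:
step_arm(targets=[[[0,0,2],0],[[0,0,3],0],[[0,0,3],0],[[0,0,3],0]])

```text
clock: 15.4
position: [0.5617, -0.0744, 0.0413]
ee_rot: [0.699, 0.063, 0.71, -0.063]
contact_force: [-17.6, -2.5, 13.4]
width: 0.017
```

```bash
python3 - <<'E'
from h import *
stat()
E
```

```text
t 15.4 H [ 25.9 -69.1  41.3] phi 79.77 F_H [-16.9  -5.7  13.4] w 0.017
```

Call:
step_arm(targets=[[[0,0,0],0],[[0,0,0],0],[[0,0,0],0],[[0,0,0],0],[[-10,0,0],0],[[-50,0,0],0],[[-90,0,-20],0],[[-110,0,-40],0],[[-110,0,-40],0]], grip=0.64)

```text
clock: 16.3
position: [0.5308, -0.0683, 0.1553]
ee_rot: [0.706, 0.063, 0.702, -0.064]
contact_force: [-0.4, -0.6, -0.0]
width: 0.0307
```

```bash
python3 - <<'E'
from h import *
stat()
p=manip.get_image("wrist"); cv2.imwrite("pics/w8.png",p["image"][:,:,::-1])
p=manip.get_image("side"); cv2.imwrite("pics/s8.png",cv2.resize(p["image"][175:275,265:385,::-1],None,fx=6,fy=6,interpolation=cv2.INTER_CUBIC))
go(.490,-.357,.08,1,"green")
E
```

```text
t 16.3 H [ -5.6 -68.7 155.3] phi 79.72 F_H [-0.3 -0.7 -0. ] w 0.0307
green shift [  72.2 -291.2   10.8] turn 78.7 q6 now -1.65 q1 -0.26 phi 79.7
```

View pics/w8.png

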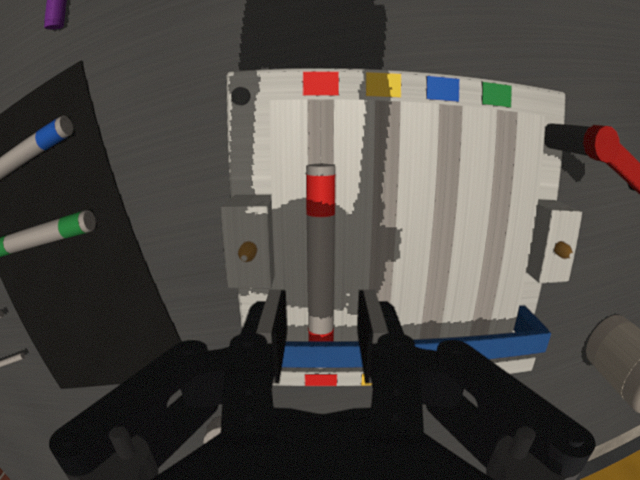

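View pics/s8.png

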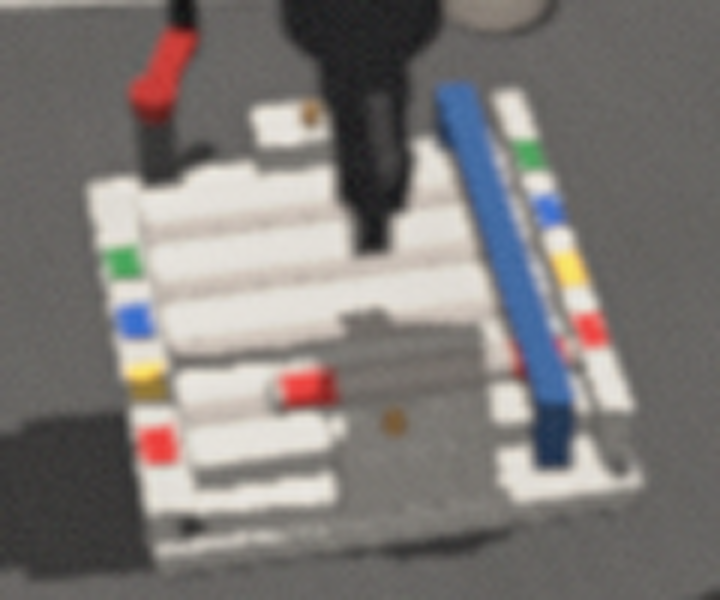

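Call:
step_arm(targets=[[[0,-100,0],30],[[0,-100,0],30],[[0,-100,0],30],[[0,-200,5],60],[[0,-200,5],60],[[0,-200,5],60],[[0,-291,12],79],[[0,-291,12],79],[[0,-291,12],79],[[40,-291,12],79],[[80,-291,12],79],[[100,-291,12],79],[[100,-291,12],79]], grip=0.5)

```text
clock: 17.7
position: [0.4883, -0.355, 0.0461]
ee_rot: [0.5, 0.497, 0.507, -0.497]
contact_force: [-0.4, 0.8, -0.1]
width: 0.043
```

```bash
python3 - <<'E'
from h import *
print(manip.get_state()["position"],phi())
p=manip.get_image("wrist"); cv2.imwrite("pics/w9.png",p["image"][:,:,::-1])
for y in (-.277,-.438): print(projw(p,[.4915,y,.013]))
go(.4915,-.357,.008,.6,"green")
E
```

```text
[ 0.48825684 -0.35504094  0.04610065] 0.6988152605956512
(np.float64(328.79156806969564), np.float64(125.00025197054272))
(np.float64(323.8406192435578), np.float64(400.9245822784443))
green shift [40.4  2.   0.9] turn 0.1 q6 now -0.76 q1 -0.74 phi 0.7
```

View pics/w9.png

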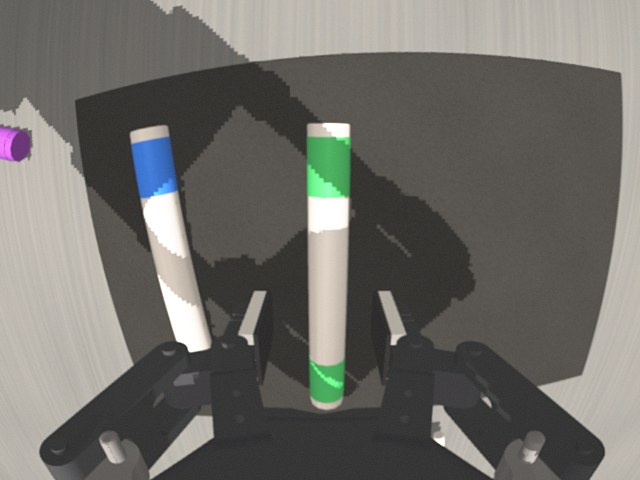

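```bash
python3 - <<'E'
from h import *
print(Rq(manip.get_state()["ee_rot"]).as_matrix().round(4))
E
```

```text
[[-0.0038  0.9999  0.0122]
 [ 0.0037  0.0122 -0.9999]
 [-1.     -0.0038 -0.0038]]
```

```bash
python3 - <<'E'
from h import *
go(.4915,-.357,.008,.6,"green");print(manip.get_state()["position"])
E
```

```text
green shift [40.4  2.   0.9] turn 0.1 q6 now -0.76 q1 -0.74 phi 0.7
[ 0.4896217  -0.35623327  0.04845784]
```

Call:
step_arm(targets=[[[20,2,1],0],[[34,2,1],0],[[40,2,1],0],[[40,2,1],0],[[40,2,1],0]])

```text
clock: 18.25
position: [0.4932, -0.3585, 0.0123]
ee_rot: [0.504, 0.497, 0.502, -0.497]
contact_force: [-0.1, 0.1, 0.2]
width: 0.0429
```

Call:
step_arm(targets=[[[0,0,0],0],[[0,0,0],0],[[0,0,0],0],[[0,0,0],0],[[0,0,0],0],[[0,0,0],0],[[-3,0,0],0],[[-10,0,0],0],[[-30,0,0],0],[[-60,0,0],0],[[-110,0,0],0],[[-110,0,0],0],[[-110,0,0],0]], grip=1, grip_force=70)

```text
clock: 19.55
position: [0.493, -0.3582, 0.1227]
ee_rot: [0.504, 0.497, 0.502, -0.497]
contact_force: [-0.8, 0.5, -3.5]
width: 0.0166
```

```bash
python3 - <<'E'
from h import *
st=manip.get_state();print(st["position"],phi(),st["width"],st["contact_force"])
p=manip.get_image("wrist"); cv2.imwrite("pics/w10.png",p["image"][:,:,::-1])
go(*W(-.030,.069),.155,79.5,"green groove")
E
```

```text
[ 0.49300395 -0.3582418   0.12266517] 0.7156235865817309 0.01657448408075563 [-0.79796645  0.47693124 -3.5486758 ]
green groove shift [ -33.7   45.3 -428.3] turn -78.8 q6 now -0.76 q1 -0.74 phi 0.7
```

View pics/w10.png

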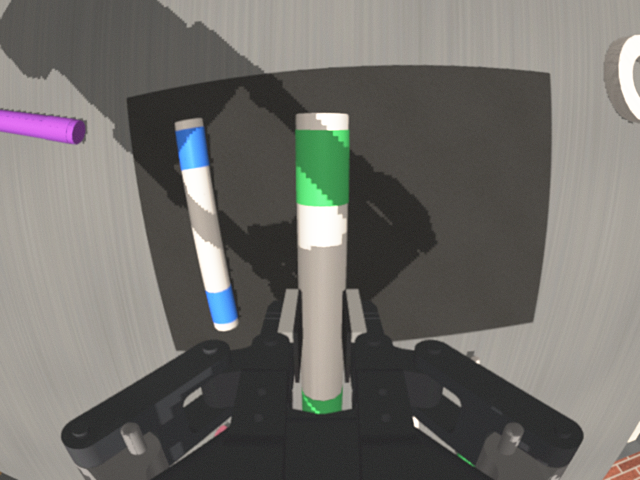

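Call:
step_arm(targets=[[[40,0,0],0],[[80,0,0],0],[[100,0,0],0],[[108,0,0],0],[[110,0,0],0],[[110,0,0],0],[[110,0,0],0]])

```text
clock: 20.3
position: [0.4889, -0.3545, 0.0125]
ee_rot: [0.5, 0.497, 0.506, -0.497]
contact_force: [-7.4, 6.5, 19.7]
width: 0.0166
```

Call:
step_arm(targets=[[[0,0,0],0],[[0,0,0],0],[[0,0,0],0],[[3,0,0],0],[[5,0,0],0],[[5,0,0],0]], grip=0.6)

```text
clock: 20.9
position: [0.4922, -0.3577, 0.0055]
ee_rot: [0.503, 0.497, 0.504, -0.497]
contact_force: [1.1, -0.2, -0.5]
width: 0.0344
```

Call:
step_arm(targets=[[[0,0,0],0],[[0,0,0],0],[[0,0,0],0],[[0,0,0],0],[[0,0,0],0],[[0,0,0],0]], grip=1, grip_force=70)

```text
clock: 21.5
position: [0.4919, -0.3577, 0.0062]
ee_rot: [0.503, 0.497, 0.504, -0.497]
contact_force: [-4.2, 0.1, 2.3]
width: 0.0172
```

Call:
step_arm(targets=[[[0,0,0],0],[[0,0,0],0],[[-2,0,0],0],[[-2.5,0,0],0],[[-2.5,0,0],0]], grip=0.65)

```text
clock: 22.0
position: [0.4929, -0.3581, 0.009]
ee_rot: [0.503, 0.497, 0.503, -0.497]
contact_force: [-0.0, -0.2, 0.3]
width: 0.0299
```

Call:
step_arm(targets=[[[0,0,0],0],[[0,0,0],0],[[0,0,0],0],[[0,0,0],0],[[0,0,0],0],[[0,0,0],0]], grip=1)

```text
clock: 22.6
position: [0.4926, -0.358, 0.0092]
ee_rot: [0.503, 0.497, 0.503, -0.497]
contact_force: [-1.8, 0.9, 4.4]
width: 0.0167
```

```bash
python3 - <<'E'
from h import *
st=manip.get_state();print(st["position"],phi(),st["width"],st["contact_force"])
go(*W(-.025,.069),.155,79.5,"green groove")
E
```

```text
[ 0.49256173 -0.35799461  0.0092405 ] 0.7122175960694646 0.016717183464955383 [-1.82151188  0.88154969  4.44499655]
green groove shift [-145.8   49.6 -428. ] turn -78.8 q6 now -0.76 q1 -0.74 phi 0.7
```

Call:
step_arm(targets=[[[-10,0,0],0],[[-50,0,0],0],[[-100,0,0],0],[[-146,0,0],0],[[-146,15,-130],-20],[[-146,15,-130],-20],[[-146,15,-130],-20],[[-146,30,-280],-50],[[-146,30,-280],-50],[[-146,30,-280],-50],[[-146,30,-280],-50],[[-146,49.5,-428],-79],[[-146,49.5,-428],-79],[[-146,49.5,-428],-79],[[-146,49.5,-428],-79],[[-146,49.5,-428],-79],[[-146,49.5,-428],-79]])

```text
clock: 24.3
position: [0.5361, 0.0703, 0.1543]
ee_rot: [0.704, 0.064, 0.705, -0.064]
contact_force: [0.8, 0.3, -4.4]
width: 0.0169
```

```bash
python3 - <<'E'
from h import *
p=manip.get_image("wrist"); cv2.imwrite("pics/w11.png",p["image"][:,:,::-1])
stat();go(*W(-.016,.069),.060,79.5,"green groove")
E
```

```text
t 24.35 H [-25.4  68.2 154.4] phi 79.6 F_H [ 0.4  0.2 -4.2] w 0.0171
green groove shift [94.4  0.8  9.5] turn 0.1 q6 now -1.39 q1 0.0 phi 79.6
```

View pics/w11.png

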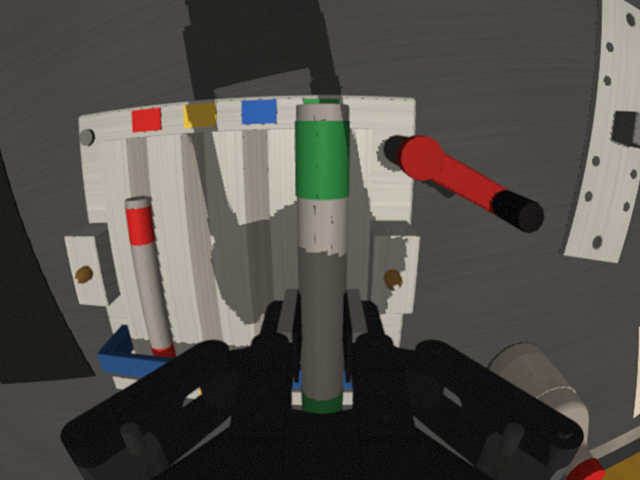

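```bash
python3 - <<'E'
from h import *
p=manip.get_image("wrist"); st=manip.get_state();M=Rq(st["ee_rot"]).as_matrix()
X=onzw(p,322,103,st["position"][2]+.009); print((M.T@(X-st["position"])*1000).round(1))
go(*W(-.011,.069),.060,79.5,"green groove")
E
```

```text
[ -8.9   1.7 -83.9]
green groove shift [94.5  1.  14.3] turn 0.1 q6 now -1.39 q1 0.0 phi 79.6
```

Call:
step_arm(targets=[[[0,0.5,14],0],[[50,0.5,14],0],[[90,0.5,14],0],[[98,0.5,14],0],[[104,0.5,14],0],[[107,0.5,14],0],[[109,0.5,14],0],[[109,0.5,14],0]])

```text
clock: 25.2
position: [0.5517, 0.0686, 0.0471]
ee_rot: [0.705, 0.064, 0.703, -0.063]
contact_force: [-0.0, 0.6, -3.3]
width: 0.0172
```

```bash
python3 - <<'E'
from h import *
p=manip.get_image("wrist"); cv2.imwrite("pics/w12.png",p["image"][:,:,::-1])
stat()
E
```

```text
t 25.25 H [-10.2  69.8  47.1] phi 79.71 F_H [-0.5 -1.2 -3.5] w 0.0168
```

View pics/w12.png

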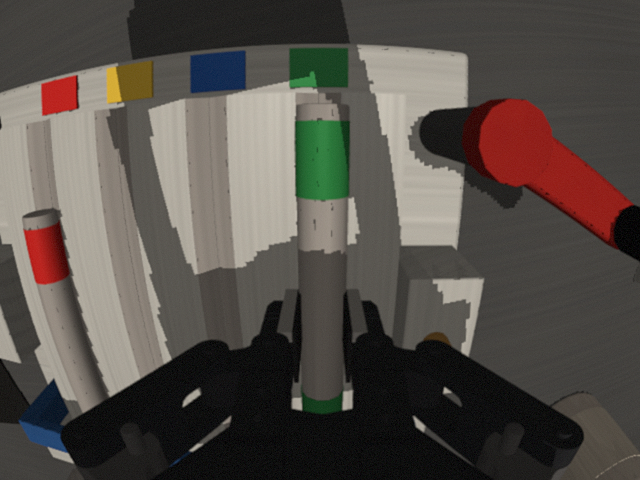

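Call:
step_arm(targets=[[[1,-1,0],0],[[2,-1,0],0],[[3,-1,0],0],[[4,-1,0],0],[[5,-1,0],0],[[5,-1,0],0],[[5,-1,0],0]])

```text
clock: 25.95
position: [0.5505, 0.0677, 0.0429]
ee_rot: [0.705, 0.063, 0.704, -0.063]
contact_force: [-4.5, -0.1, 11.3]
width: 0.0169
```

```bash
python3 - <<'E'
from h import *
stat()
E
```

```text
t 25.95 H [-11.   68.6  42.9] phi 79.72 F_H [-4.4 -0.9 11.3] w 0.0169
```

Call:
step_arm(targets=[[[-1.5,0,0],0],[[-1.5,0,8],0],[[-1.5,0,16],0],[[-1.5,0,24],0],[[-1.5,0,32],0],[[-1.5,0,36],0],[[-1.5,0,36],0]])

```text
clock: 26.65
position: [0.5819, 0.0616, 0.0427]
ee_rot: [0.701, 0.063, 0.707, -0.063]
contact_force: [-8.5, 0.8, 10.7]
width: 0.0172
```

```bash
python3 - <<'E'
from h import *
stat()
E
```

```text
t 26.65 H [21.  68.4 42.7] phi 79.72 F_H [-8.5 -0.8 10.7] w 0.0172
```

Call:
step_arm(targets=[[[-1,0,2],0],[[-1,0,4],0],[[-1,0,6],0],[[-1,0,8],0],[[-1,0,8],0],[[-1,0,8],0]])

```text
clock: 27.25
position: [0.5903, 0.0605, 0.043]
ee_rot: [0.702, 0.064, 0.707, -0.063]
contact_force: [-9.0, 1.9, 5.2]
width: 0.0173
```

```bash
python3 - <<'E'
from h import *
stat()
E
```

```text
t 27.25 H [29.5 68.8 43. ] phi 79.7 F_H [-9.2  0.2  5.2] w 0.0173
```

Call:
step_arm(targets=[[[0,0,2],0],[[0,0,4],0],[[0,0,4],0],[[0,0,4],0]])

```text
clock: 27.65
position: [0.5903, 0.0604, 0.043]
ee_rot: [0.699, 0.064, 0.71, -0.063]
contact_force: [-14.6, 3.2, 11.1]
width: 0.0172
```

Call:
step_arm(targets=[[[0,0,2],0],[[0,0,3],0],[[0,0,3],0],[[0,0,3],0]])

```text
clock: 28.05
position: [0.5904, 0.0604, 0.043]
ee_rot: [0.697, 0.064, 0.712, -0.063]
contact_force: [-18.5, 3.8, 15.2]
width: 0.0172
```

```bash
python3 - <<'E'
from h import *
stat()
E
```

```text
t 28.05 H [29.6 68.8 43. ] phi 79.69 F_H [-18.9   0.4  15.2] w 0.0172
```

Call:
step_arm(targets=[[[-2,0,-3],0],[[-3,0,-3],0],[[-3,0,-3],0],[[-3,0,-3],0],[[-3,0,-3],0],[[-20,0,-3],0],[[-60,0,-3],0],[[-100,0,-15],0],[[-110,0,-40],0],[[-110,0,-40],0]], grip=0.64)

```text
clock: 29.05
position: [0.56, 0.0662, 0.1557]
ee_rot: [0.705, 0.063, 0.703, -0.063]
contact_force: [0.8, 0.1, -0.8]
width: 0.0308
```

```bash
python3 - <<'E'
from h import *
p=manip.get_image("wrist"); cv2.imwrite("pics/w13.png",p["image"][:,:,::-1])
stat()
go(.4095,-.357,.11,6,"blue")
E
```

```text
t 29.1 H [ -0.4  68.7 154.3] phi 79.73 F_H [1.1 0.2 0.3] w 0.0309
blue shift [  44.  -443.1  -73.7] turn 73.7 q6 now -1.4 q1 -0.01 phi 79.7
```

View pics/w13.png

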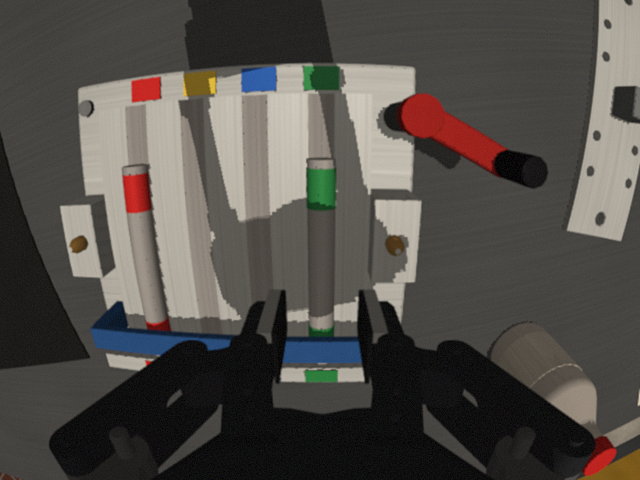

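Call:
step_arm(targets=[[[0,-120,-20],25],[[0,-120,-20],25],[[0,-120,-20],25],[[0,-290,-50],50],[[0,-290,-50],50],[[0,-290,-50],50],[[0,-290,-50],50],[[0,-443,-74],74],[[0,-443,-74],74],[[0,-443,-74],74],[[0,-443,-74],74],[[50,-443,-74],74],[[90,-443,-74],74],[[100,-443,-74],74],[[100,-443,-74],74],[[100,-443,-74],74]], grip=0.5)

```text
clock: 30.7
position: [0.4104, -0.3577, 0.0542]
ee_rot: [0.525, 0.474, 0.524, -0.474]
contact_force: [-0.2, -0.2, 0.4]
width: 0.0425
```

```bash
python3 - <<'E'
from h import *
p=manip.get_image("wrist"); cv2.imwrite("pics/w14.png",p["image"][:,:,::-1])
st=manip.get_state();print(st["position"],phi())
go(.4095,-.357,.008,6,"blue")
E
```

```text
[ 0.41065303 -0.35802159  0.05483469] 5.7552383784232495
blue shift [46.8 -1.1 -1.3] turn -0.2 q6 now -0.95 q1 -0.84 phi 5.8
```

View pics/w14.png

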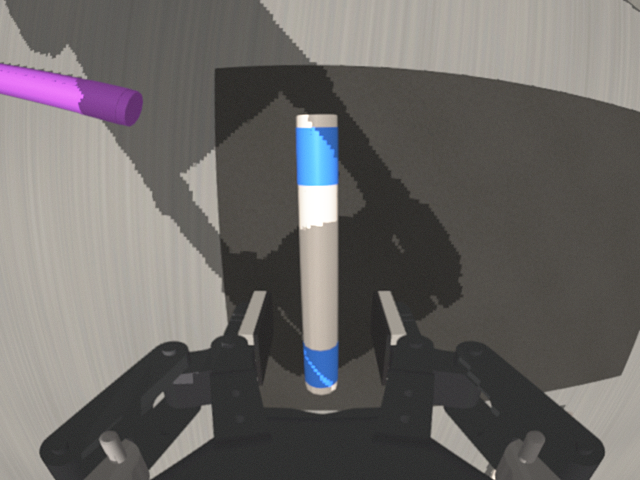

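Call:
step_arm(targets=[[[25,-0.5,0],0],[[40,-0.5,0],0],[[46,-0.5,0],0],[[46,-0.5,0],0],[[46,-0.5,0],0]])

```text
clock: 31.25
position: [0.4096, -0.3578, 0.0086]
ee_rot: [0.525, 0.474, 0.523, -0.474]
contact_force: [-0.1, -1.4, -0.1]
width: 0.0428
```

Call:
step_arm(targets=[[[0,0,0],0],[[0,0,0],0],[[0,0,0],0],[[0,0,0],0],[[0,0,0],0],[[0,0,0],0]], grip=1)

```text
clock: 31.85
position: [0.4091, -0.3576, 0.0086]
ee_rot: [0.525, 0.474, 0.524, -0.474]
contact_force: [-1.1, 0.9, 4.7]
width: 0.0172
```

```bash
python3 - <<'E'
from h import *
st=manip.get_state();print(st["position"],phi(),st["width"],st["contact_force"])
go(*W(-.020,.023),.155,79.5,"blue groove")
E
```

```text
[ 0.40913875 -0.35759655  0.00860993] 5.748455269938446 0.017192756457658092 [-1.12303176  0.85482285  4.68298676]
blue groove shift [-146.9  162.  -367.4] turn -73.8 q6 now -0.95 q1 -0.85 phi 5.7
```

Call:
step_arm(targets=[[[-10,0,0],0],[[-50,0,0],0],[[-100,0,0],0],[[-146,0,0],0],[[-146,60,-130],-20],[[-146,60,-130],-20],[[-146,60,-130],-20],[[-146,120,-260],-50],[[-146,120,-260],-50],[[-146,120,-260],-50],[[-146,120,-260],-50],[[-146,162,-367],-74],[[-146,162,-367],-74],[[-146,162,-367],-74],[[-146,162,-367],-74],[[-146,162,-367],-74],[[-146,162,-367],-74]])

```text
clock: 33.55
position: [0.5328, 0.0233, 0.1532]
ee_rot: [0.704, 0.064, 0.704, -0.064]
contact_force: [-0.8, 0.1, -2.9]
width: 0.0171
```

```bash
python3 - <<'E'
from h import *
p=manip.get_image("wrist"); cv2.imwrite("pics/w15.png",p["image"][:,:,::-1])
stat();go(*W(-.016,.023),.060,79.5,"blue groove")
E
```

```text
t 33.6 H [-20.2  21.6 153.3] phi 79.57 F_H [ 0.3 -0.5 -3.4] w 0.0172
blue groove shift [93.3  1.4  4.2] turn 0.1 q6 now -1.48 q1 -0.09 phi 79.6
```

View pics/w15.png

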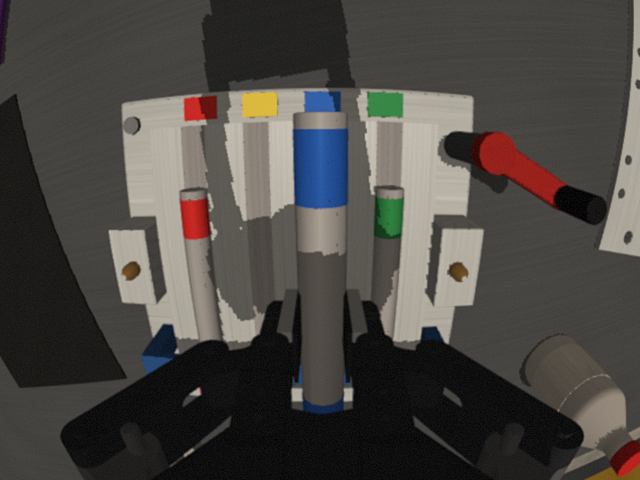

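Call:
step_arm(targets=[[[0,1,5],0],[[50,1,5],0],[[90,1,5],0],[[98,1,5],0],[[104,1,5],0],[[106,1,5],0],[[108,1,5],0],[[108,1,5],0],[[108,1,5],0]])

```text
clock: 34.5
position: [0.5393, 0.0244, 0.0464]
ee_rot: [0.705, 0.063, 0.703, -0.063]
contact_force: [0.5, -0.1, -4.3]
width: 0.0172
```

```bash
python3 - <<'E'
from h import *
p=manip.get_image("wrist"); cv2.imwrite("pics/w16.png",p["image"][:,:,::-1])
stat()
E
```

```text
t 34.55 H [-14.3  24.   46.2] phi 79.72 F_H [ 0.3 -0.6 -3.3] w 0.017
```

View pics/w16.png

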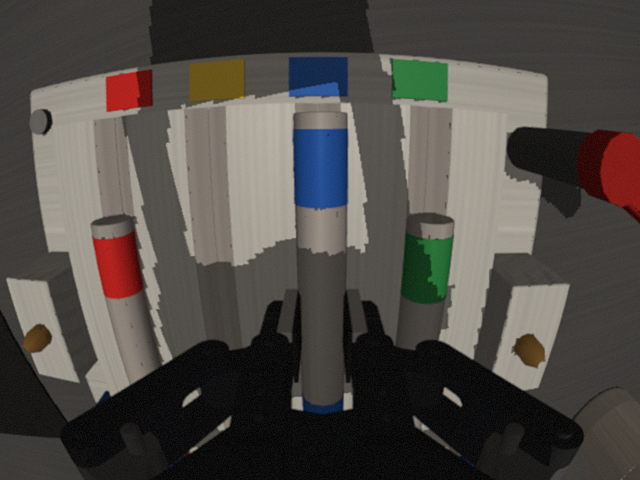

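Call:
step_arm(targets=[[[1,-0.8,0],0],[[2,-0.8,0],0],[[3,-0.8,0],0],[[4,-0.8,0],0],[[4,-0.8,0],0],[[4,-0.8,0],0]])

```text
clock: 35.15
position: [0.5384, 0.0236, 0.0426]
ee_rot: [0.704, 0.063, 0.704, -0.063]
contact_force: [-3.7, 0.2, 6.4]
width: 0.0167
```

```bash
python3 - <<'E'
from h import *
stat()
E
```

```text
t 35.15 H [-14.9  23.1  42.6] phi 79.72 F_H [-3.6 -0.4  6.4] w 0.0167
```

Seated with about 10 N. I'll ease off and slide it home.

Call:
step_arm(targets=[[[-1.5,0,0],0],[[-1.5,0,8],0],[[-1.5,0,16],0],[[-1.5,0,24],0],[[-1.5,0,32],0],[[-1.5,0,40],0],[[-1.5,0,44],0],[[-1.5,0,46],0],[[-1.5,0,46],0]])

```text
clock: 36.05
position: [0.5793, 0.0159, 0.0425]
ee_rot: [0.701, 0.063, 0.708, -0.063]
contact_force: [-10.7, 1.0, 6.4]
width: 0.0172
```

```bash
python3 - <<'E'
from h import *
stat()
E
```

```text
t 36.05 H [26.8 23.  42.5] phi 79.71 F_H [-10.7  -1.    6.4] w 0.0172
```

Call:
step_arm(targets=[[[0,0,2],0],[[0,0,4],0],[[0,0,4],0],[[0,0,4],0]])

```text
clock: 36.45
position: [0.5793, 0.016, 0.0425]
ee_rot: [0.698, 0.064, 0.71, -0.063]
contact_force: [-16.7, 1.2, 12.2]
width: 0.0169
```

Call:
step_arm(targets=[[[0,0,2],0],[[0,0,2],0],[[0,0,2],0],[[0,0,2],0]])

```text
clock: 36.85
position: [0.5793, 0.0159, 0.0425]
ee_rot: [0.697, 0.064, 0.712, -0.063]
contact_force: [-20.8, 1.8, 14.8]
width: 0.017
```

```bash
python3 - <<'E'
from h import *
stat()
E
```

```text
t 36.85 H [26.8 23.  42.5] phi 79.72 F_H [-20.8  -2.   14.8] w 0.017
```

Call:
step_arm(targets=[[[-2,0,-3],0],[[-3,0,-3],0],[[-3,0,-3],0],[[-3,0,-3],0],[[-3,0,-3],0],[[-20,0,-3],0],[[-60,0,-10],0],[[-110,0,-40],0],[[-150,0,-60],0],[[-150,0,-60],0],[[-150,0,-60],0],[[-150,0,-60],0]], grip=0.64)

```text
clock: 38.05
position: [0.5303, 0.0249, 0.1917]
ee_rot: [0.704, 0.063, 0.705, -0.063]
contact_force: [0.6, 0.0, -1.0]
width: 0.0305
```

```bash
python3 - <<'E'
from h import *
import pickle
stat()
p=manip.get_image("wrist"); cv2.imwrite("pics/w17.png",p["image"][:,:,::-1]);pickle.dump((p,manip.get_state()),open("w17.pkl","wb"))
cv2.imwrite("pics/c17.png",cv2.resize(p["image"][50:350,90:490,::-1],None,fx=2,fy=2,interpolation=cv2.INTER_CUBIC))
E
```

```text
t 38.05 H [-23.   22.9 191.7] phi 79.7 F_H [ 0.6  0.1 -1. ] w 0.0305
```

View pics/c17.png

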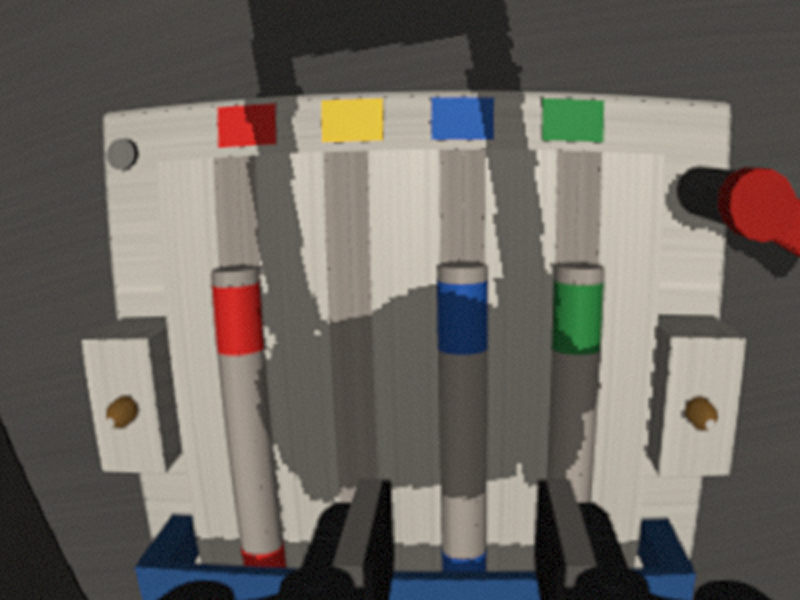

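```bash
python3 - <<'E'
from h import *
from fitw import fit
import pickle
p,st=pickle.load(open("w17.pkl","rb"))
f=lambda u,v:(90+u/2,50+v/2)
t=[(-.1125,y,.02,*f(u,v)) for y,u,v in ((-.069,246,126),(-.023,352,121),(.023,462,119),(.069,573,121))]
# post top corners (z .062): outer/near etc
pc=[(-.03,-.136,.062,*f(84,340)),(-.03,-.104,.062,*f(150,338)),(.03,-.104,.062,*f(166,470)),(.03,-.136,.062,*f(102,470)),(-.03,.136,.062,*f(745,340)),(-.03,.104,.062,*f(670,337)),(.03,.104,.062,*f(657,473)),(.03,.136,.062,*f(728,474))]
print("tiles");fit(p,t);print("posts");q=fit(p,pc);print("both");fit(p,t+pc)
c,s=np.cos(q[2]),np.sin(q[2])
for n,u,v in (("r",235,268),("b",463,264),("g",579,264)):
    X=onzw(p,*f(u,v),.0465); d=X[:2]-q[:2]; print(n,(np.array([c*d[0]+s*d[1],-s*d[0]+c*d[1]])*1000).round(1))
E
```

```text
tiles
[ 0.5503 -0.0012 -0.1803] -10.33 [ 0.2  0.   0.  -0.1  0.1  0.  -0.3 -0. ]
posts
[ 0.5501 -0.0008 -0.181 ] -10.37 [-1.9 -0.9 -1.3 -0.4 -0.1  1.5 -0.4  0.1  1.1 -1.3  0.8 -0.3  0.6  2.
  0.9  0.5]
both
[ 0.5502 -0.001  -0.1801] -10.32 [ 0.5 -0.2  0.3 -0.3  0.3 -0.2 -0.1 -0.3 -2.  -0.6 -1.5 -0.2 -0.2  1.8
 -0.4  0.4  0.9 -1.3  0.6 -0.2  0.5  2.   0.8  0.5]
r [-54.4 -68.9]
b [-54.7  23. ]
g [-55.2  68.6]
```

All three rails are home: their near ends measure x≈-54.4, -54.7 and -55.2 mm (ideal -55). Next is the cover.

```bash
python3 - <<'E'
from h import *
go(.474,.401,.20,-18,"cover")
p=manip.get_image("top"); cv2.imwrite("pics/t18.png",p["image"][:,:,::-1])
E
```

```text
cover shift [  -8.6  360.  -122.5] turn 97.7 q6 now -1.48 q1 -0.08 phi 79.7
```

View pics/t18.png

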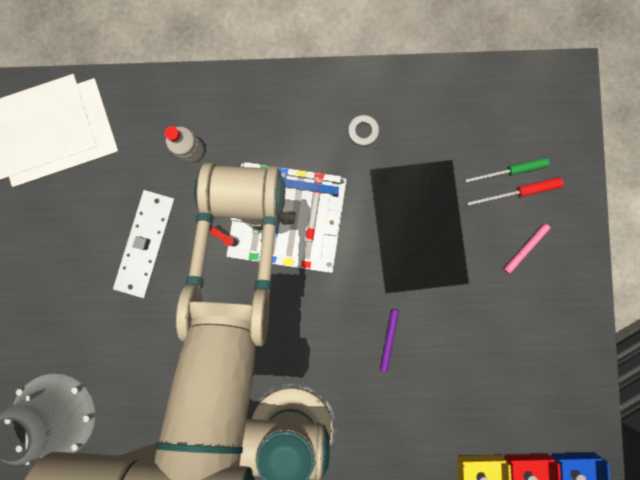

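The cover has been knocked: its boss is now at (141,243), where it was (130,250). I'll measure it again.

```bash
python3 - <<'E'
import cv2
a=cv2.imread("pics/t18.png")
cv2.imwrite("pics/c18.png",cv2.resize(a[180:310,100:190],None,fx=4.6,fy=4.6,interpolation=cv2.INTER_CUBIC))
E
```

```text
(no output)
```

View pics/c18.png

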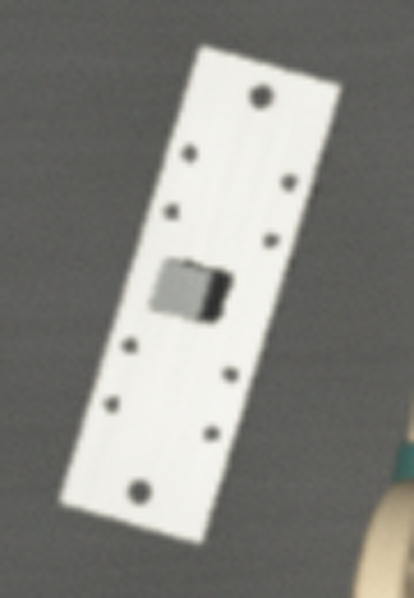

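```bash
python3 - <<'E'
from h import *
p=manip.get_image("top")
f=lambda u,v:(100+u/4.6,180+v/4.6)
A=onz(p,*f(261,96),.008);B=onz(p,*f(139,491),.008);c=(A+B)/2
print(A,B,c,np.degrees(np.arctan2(*(A-B)[[1,0]])))
print("boss",onz(p,*f(180,290),.04))
go(c[0],c[1],.20,-17,"cover")
E
```

```text
[0.60270621 0.33791629 0.008     ] [0.3785658  0.41012264 0.008     ] [0.490636   0.37401946 0.008     ] -17.85623452097377
boss [0.49046057 0.37350166 0.04      ]
cover shift [  -8.8  336.4 -101.3] turn 96.7 q6 now -1.48 q1 -0.08 phi 79.7
```

Call:
step_arm(targets=[[[-9,110,-34],30],[[-9,110,-34],30],[[-9,110,-34],30],[[-9,110,-34],30],[[-9,220,-68],65],[[-9,220,-68],65],[[-9,220,-68],65],[[-9,220,-68],65],[[-9,336,-101],97.5],[[-9,336,-101],97.5],[[-9,336,-101],97.5],[[-9,336,-101],97.5],[[-9,336,-101],97.5],[[-9,336,-101],97.5]], grip=0.3)

```text
clock: 39.6
position: [0.491, 0.3733, 0.2005]
ee_rot: [-0.417, -0.57, -0.417, 0.572]
contact_force: [-0.0, -0.4, 0.1]
width: 0.0596
```

```bash
python3 - <<'E'
from h import *
import pickle
p=manip.get_image("wrist"); cv2.imwrite("pics/w19.png",p["image"][:,:,::-1]);pickle.dump((p,manip.get_state()),open("w19.pkl","wb"))
st=manip.get_state();print(st["position"],phi(),st["width"])
E
```

```text
[0.4911524  0.37306796 0.20087136] -17.684834164064306 0.05969048140692467
```

View pics/w19.png

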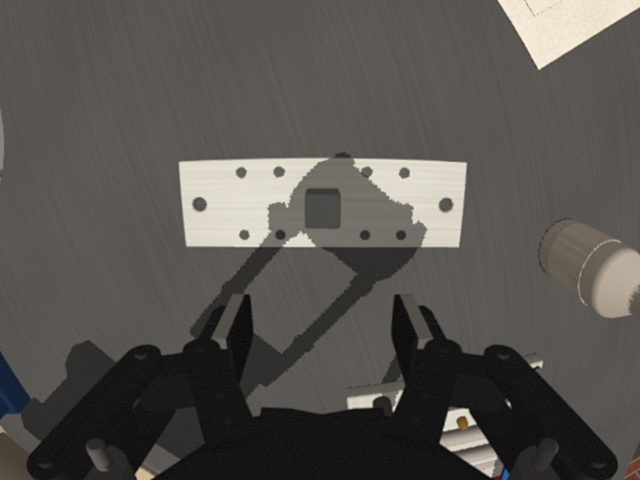

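```bash
python3 - <<'E'
from h import *
import pickle
p,st=pickle.load(open("w19.pkl","rb"))
A=onzw(p,446,205,.008);B=onzw(p,200,205,.008);c=(A+B)/2
print(A,B,c,np.linalg.norm(A-B),np.degrees(np.arctan2(*(A-B)[[1,0]])))
c[:2]=(c[:2]+[.4906,.3738])/2
print(c);go(c[0],c[1],.06,-17.8,"cover")
E
```

```text
[0.60656132 0.3419327  0.008     ] [0.38242625 0.4131793  0.008     ] [0.49449379 0.377556   0.008     ] 0.2351863263742044 -17.634081530219436
[0.49254689 0.375678   0.008     ]
cover shift [140.9   0.7  -3.1] turn 0.1 q6 now 0.85 q1 0.54 phi -17.7
```

Call:
step_arm(targets=[[[40,0.5,-3],0],[[80,0.5,-3],0],[[120,0.5,-3],0],[[130,0.5,-3],0],[[130,0.5,-3],0],[[130,0.5,-3],0]])

```text
clock: 40.25
position: [0.494, 0.3768, 0.0735]
ee_rot: [0.417, 0.572, 0.417, -0.57]
contact_force: [0.2, 0.2, 1.2]
width: 0.0599
```

```bash
python3 - <<'E'
from h import *
import pickle
p=manip.get_image("wrist"); cv2.imwrite("pics/w20.png",p["image"][:,:,::-1]);pickle.dump((p,manip.get_state()),open("w20.pkl","wb"))
st=manip.get_state();print(st["position"],phi(),st["width"])
E
```

```text
[0.49422603 0.37710192 0.07409141] -17.787104017194128 0.05987229229393885
```

View pics/w20.png

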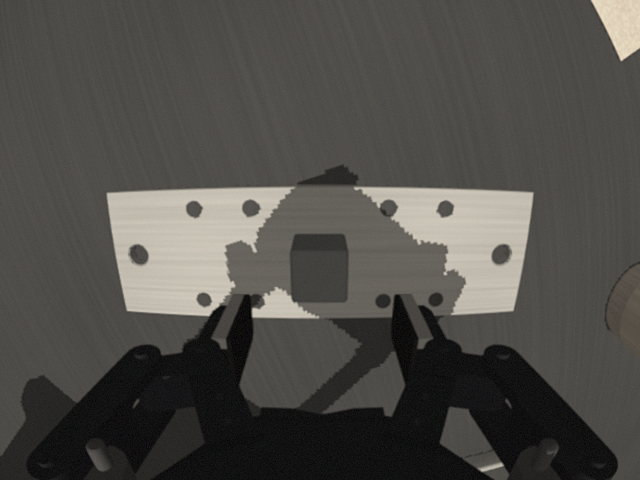

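```bash
python3 - <<'E'
from h import *
import pickle
p,st=pickle.load(open("w20.pkl","rb")); M=Rq(st["ee_rot"]).as_matrix()
A=onzw(p,501.5,254.5,.008);B=onzw(p,138.5,254.5,.008);c=(A+B)/2
print(c,np.linalg.norm(A-B),np.degrees(np.arctan2(*(A-B)[[1,0]])),(M.T@(c-st["position"])*1000).round(1))
print(projw(p,st["position"]-M[:,0]*.0))
E
```

```text
[0.49424583 0.37834616 0.008     ] 0.23545717661679333 -17.842525734400752 [66.1 -0.5 -1. ]
(np.float64(320.57845609945446), np.float64(311.2801291069057))
```

Call:
step_arm(targets=[[[30,-0.8,0],0],[[50,-0.8,0],0],[[59,-0.8,0],0],[[61,-0.8,0],0],[[61,-0.8,0],0],[[61,-0.8,0],0]])

```text
clock: 40.9
position: [0.4928, 0.3772, 0.0123]
ee_rot: [0.417, 0.572, 0.417, -0.57]
contact_force: [0.4, -0.1, 0.7]
width: 0.0597
```

Call:
step_arm(targets=[[[0,0,0],0],[[0,0,0],0],[[0,0,0],0],[[0,0,0],0],[[0,0,0],0],[[0,0,0],0],[[0,0,0],0]], grip=1, grip_force=90)

```text
clock: 41.6
position: [0.4924, 0.3768, 0.0118]
ee_rot: [0.417, 0.572, 0.417, -0.571]
contact_force: [-0.1, -0.3, 5.5]
width: 0.0287
```

Call:
step_arm(targets=[[[-5,0,0],0],[[-30,0,0],0],[[-80,0,0],0],[[-130,0,0],0],[[-130,0,0],0],[[-130,0,0],0],[[-130,0,0],0]])

```text
clock: 42.3
position: [0.4896, 0.3754, 0.138]
ee_rot: [-0.416, -0.569, -0.417, 0.573]
contact_force: [0.3, -0.5, -5.1]
width: 0.0287
```

```bash
python3 - <<'E'
from h import *
import pickle
p=manip.get_image("wrist"); cv2.imwrite("pics/w21.png",p["image"][:,:,::-1]);pickle.dump((p,manip.get_state()),open("w21.pkl","wb"))
st=manip.get_state();print(st["position"],phi(),st["width"],st["contact_force"])
E
```

```text
[0.489565   0.37532707 0.13767738] -17.788774033884966 0.02886490968332214 [ 0.30111969 -0.44331014 -5.90020097]
```

View pics/w21.png

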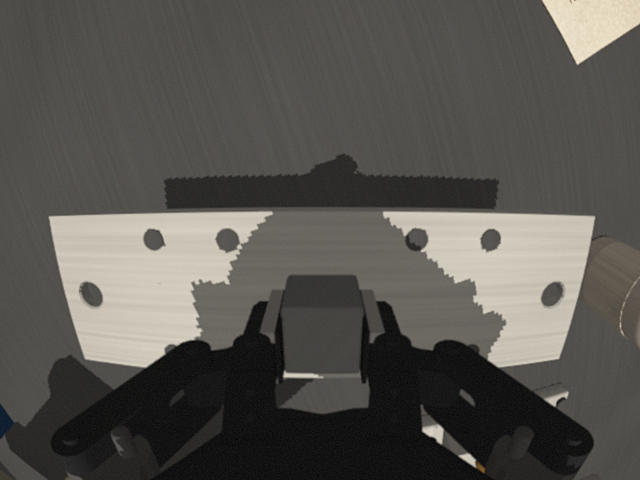

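```bash
python3 - <<'E'
from h import *
import pickle
p,st=pickle.load(open("w21.pkl","rb")); M=Rq(st["ee_rot"]).as_matrix()
for z in (-.0038,):
    T=[]
    for uv in ((553,294),(91.5,294.5)):
        X=onzw(p,*uv,st["position"][2]+z); t=M.T@(X-st["position"])*1000; T.append(t); print(t.round(1))
    print(np.mean(T,0),np.linalg.norm(T[0]-T[1]),np.degrees(np.arctan2(*(T[0]-T[1])[[2,1]])))
E
```

```text
[  3.3 118.2  -2.4]
[   4.3 -116.8   -1.8]
[ 3.78632825  0.72072276 -2.08595903] 234.99562018309874 -0.1502133653927527
```

```bash
python3 - <<'E'
from h import *
a=np.radians(-10.35);c,s=np.cos(a),np.sin(a)
x,y=.0021,-.0007
w=(.5502+c*x-s*y,-.001+s*x+c*y);print(w)
go(*w,.24,79.65,"hover")
E
```

```text
(np.float64(0.5521400675967788), np.float64(-0.002065897612310379))
hover shift [-101.4  174.4  340.7] turn -97.4 q6 now 0.85 q1 0.54 phi -17.8
```

Call:
step_arm(targets=[[[-50,0,0],0],[[-101,0,0],0],[[-101,0,0],0],[[-101,40,80],-20],[[-101,40,80],-20],[[-101,40,80],-20],[[-101,90,170],-45],[[-101,90,170],-45],[[-101,90,170],-45],[[-101,130,260],-70],[[-101,130,260],-70],[[-101,130,260],-70],[[-101,174,340],-97.5],[[-101,174,340],-97.5],[[-101,174,340],-97.5],[[-101,174,340],-97.5],[[-101,174,340],-97.5],[[-101,174,340],-97.5],[[-101,174,340],-97.5]])

```text
clock: 44.25
position: [0.553, 0.0001, 0.2406]
ee_rot: [0.703, 0.064, 0.705, -0.064]
contact_force: [0.3, -0.1, -5.3]
width: 0.0281
```

```bash
python3 - <<'E'
from h import *
import pickle
p=manip.get_image("wrist"); cv2.imwrite("pics/w22.png",p["image"][:,:,::-1]);pickle.dump((p,manip.get_state()),open("w22.pkl","wb"))
stat();st=manip.get_state();print(st["position"])
go(.5521,-.0021,.11,79.65,"low")
E
```

```text
t 44.3 H [  3.9   2.7 241. ] phi 79.71 F_H [ 0.4  1.2 -5.9] w 0.0288
[5.53170215e-01 1.49177029e-04 2.41040992e-01]
low shift [131.   -2.4  -0.5] turn 0.1 q6 now -1.52 q1 -0.13 phi 79.7
```

View pics/w22.png

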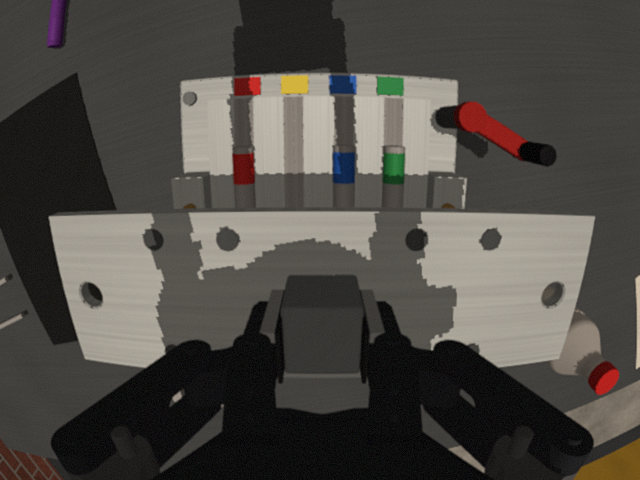

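Call:
step_arm(targets=[[[40,-2.4,-0.5],0],[[80,-2.4,-0.5],0],[[115,-2.4,-0.5],0],[[130,-2.4,-0.5],0],[[138,-2.4,-0.5],0],[[138,-2.4,-0.5],0],[[138,-2.4,-0.5],0],[[138,-2.4,-0.5],0]])

```text
clock: 45.1
position: [0.5539, -0.0026, 0.1053]
ee_rot: [0.705, 0.063, 0.703, -0.063]
contact_force: [0.1, -0.3, -5.8]
width: 0.0286
```

```bash
python3 - <<'E'
from h import *
import pickle
p=manip.get_image("wrist"); cv2.imwrite("pics/w23.png",p["image"][:,:,::-1]);pickle.dump((p,manip.get_state()),open("w23.pkl","wb"))
p2=manip.get_image("side"); cv2.imwrite("pics/s23.png",cv2.resize(p2["image"][165:275,265:385,::-1],None,fx=5,fy=5,interpolation=cv2.INTER_CUBIC))
stat();st=manip.get_state();print(st["position"])
a=p["image"][:,:,::-1]
l=cv2.resize(a[230:350,30:150],None,fx=3.3,fy=3.3,interpolation=cv2.INTER_CUBIC);r=cv2.resize(a[230:350,500:620],None,fx=3.3,fy=3.3,interpolation=cv2.INTER_CUBIC)
cv2.imwrite("pics/c23.png",np.hstack([l,r]))
E
```

```text
t 45.2 H [  4.8   0.  105. ] phi 79.71 F_H [-0.3 -0.5 -5.6] w 0.0287
[ 0.55348475 -0.00263681  0.10501539]
```

View pics/w23.png

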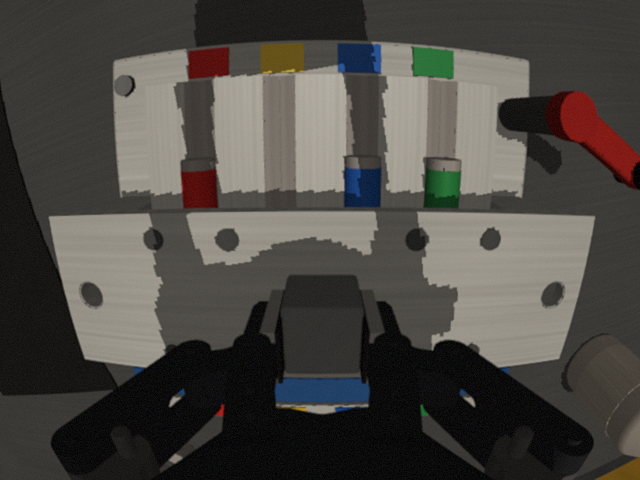

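View pics/c23.png

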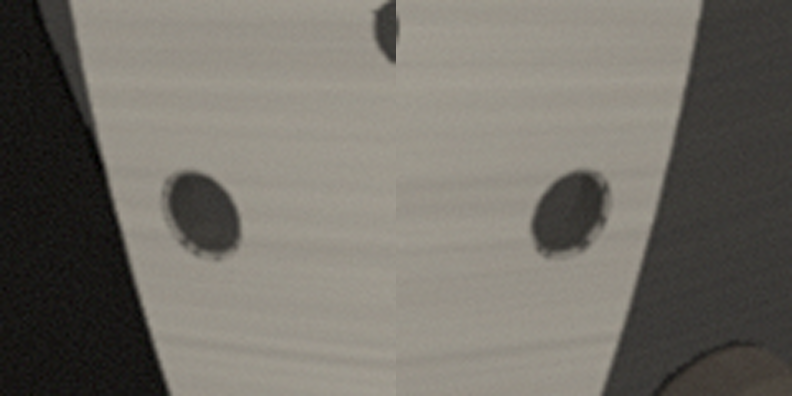

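View pics/s23.png

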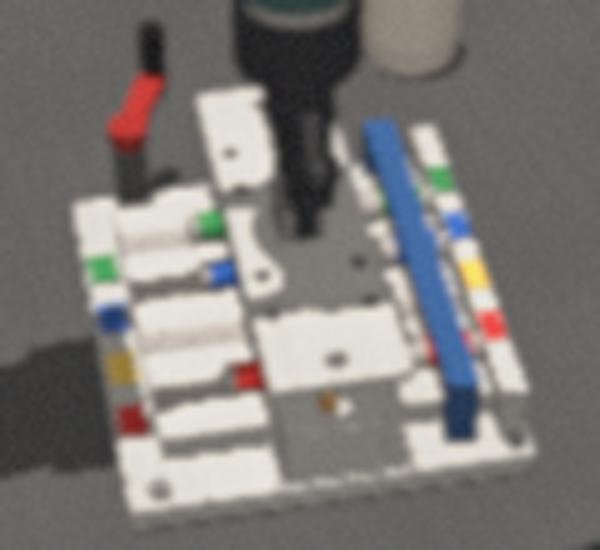

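Call:
step_arm(targets=[[[4,0,-1.8],0],[[8,0,-1.8],0],[[12,0,-1.8],0],[[12,0,-1.8],0],[[12,0,-1.8],0]])

```text
clock: 45.7
position: [0.5507, -0.0023, 0.0915]
ee_rot: [0.704, 0.063, 0.704, -0.063]
contact_force: [0.3, 0.4, -5.4]
width: 0.0286
```

```bash
python3 - <<'E'
from h import *
p=manip.get_image("wrist"); 
p2=manip.get_image("side"); cv2.imwrite("pics/s24.png",cv2.resize(p2["image"][180:260,290:370,::-1],None,fx=7,fy=7,interpolation=cv2.INTER_CUBIC))
stat()
a=p["image"][:,:,::-1];cv2.imwrite("pics/w24.png",a)
l=cv2.resize(a[230:350,30:150],None,fx=3.3,fy=3.3,interpolation=cv2.INTER_CUBIC);r=cv2.resize(a[230:350,500:620],None,fx=3.3,fy=3.3,interpolation=cv2.INTER_CUBIC)
cv2.imwrite("pics/c24.png",np.hstack([l,r]))
E
```

```text
t 45.8 H [ 2.3 -0.  91.8] phi 79.71 F_H [ 0.4 -0.7 -5.3] w 0.0288
```

View pics/c24.png

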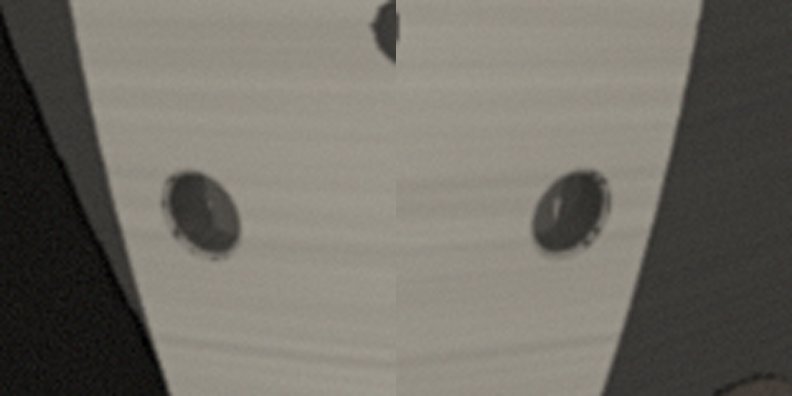

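View pics/s24.png

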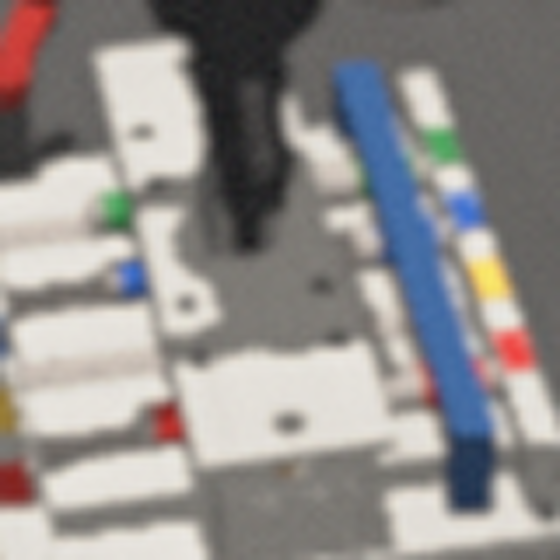

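Call:
step_arm(targets=[[[2,0,0.5],0],[[4,0,0.5],0],[[5,0,0.5],0],[[5,0,0.5],0],[[5,0,0.5],0]])

```text
clock: 46.3
position: [0.5514, -0.0023, 0.0868]
ee_rot: [0.704, 0.063, 0.704, -0.063]
contact_force: [0.4, -0.2, -4.9]
width: 0.0285
```

```bash
python3 - <<'E'
from h import *
p=manip.get_image("wrist"); stat()
a=p["image"][:,:,::-1]
l=cv2.resize(a[260:330,60:130],None,fx=5.5,fy=5.5,interpolation=cv2.INTER_CUBIC);r=cv2.resize(a[260:330,520:590],None,fx=5.5,fy=5.5,interpolation=cv2.INTER_CUBIC)
cv2.imwrite("pics/c25.png",cv2.convertScaleAbs(np.hstack([l,r]),alpha=1.6))
E
```

```text
t 46.35 H [ 2.6 -0.  86.8] phi 79.71 F_H [ 0.2 -1.  -5.6] w 0.0286
```

View pics/c25.png

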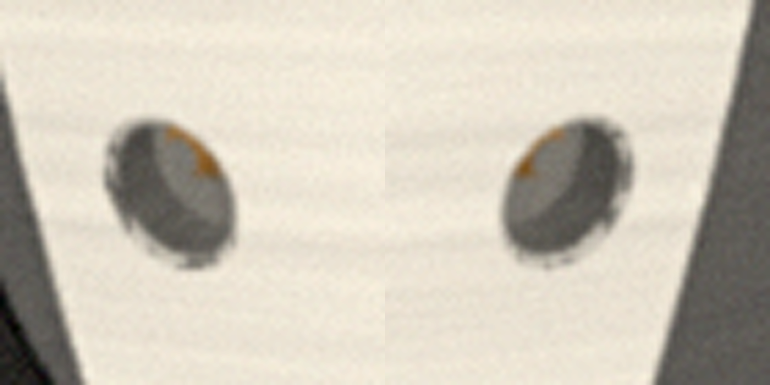

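```bash
cat > ov.py <<'E'
from h import *
import sys
def overlay(p,st,q,cu,path,zu,s=5.5,crops=((60,260,70),(520,260,70))):
    # q housing pose (x,y,a) ; cu: hole midpoint in tool frame (y,z) mm ; zu underside world z
    M=Rq(st["ee_rot"]).as_matrix(); a=p["image"][:,:,::-1]; out=[]
    c,si=np.cos(q[2]),np.sin(q[2]); th=np.linspace(0,2*np.pi,40)
    for (x0,y0,w) in crops:
        im=cv2.convertScaleAbs(cv2.resize(a[y0:y0+w,x0:x0+w],None,fx=s,fy=s,interpolation=cv2.INTER_CUBIC),alpha=1.5)
        def ring(P,r,col):
            pts=[projw(p,P+np.array([r*np.cos(t),r*np.sin(t),0])) for t in th]
            pts=(np.array(pts)-[x0,y0])*s
            cv2.polylines(im,[np.int32(pts.round())],True,col,1)
        for y in (-.118,.118):
            D=np.array([q[0]-si*y,q[1]+c*y,0])
            ring(D+[0,0,.079],.002,(0,0,255));ring(D+[0,0,.071],.006,(0,0,255));ring(D+[0,0,.062],.006,(255,0,255))
            Hh=st["position"]+M[:,1]*(y+cu[0]/1000)+M[:,2]*cu[1]/1000; Hh[2]=zu
            ring(Hh,.007,(0,200,0));ring(Hh+[0,0,.008],.007,(255,100,0))
        out.append(im)
    cv2.imwrite(path,np.hstack(out))
E
python3 - <<'E'
from ov import *
p=manip.get_image("wrist");st=manip.get_state()
overlay(p,st,(.5502,-.001,np.radians(-10.35)),(.7,-2.1),"pics/o25.png",st["position"][2]-.0118)
E
```

```text
(no output)
```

View pics/o25.png

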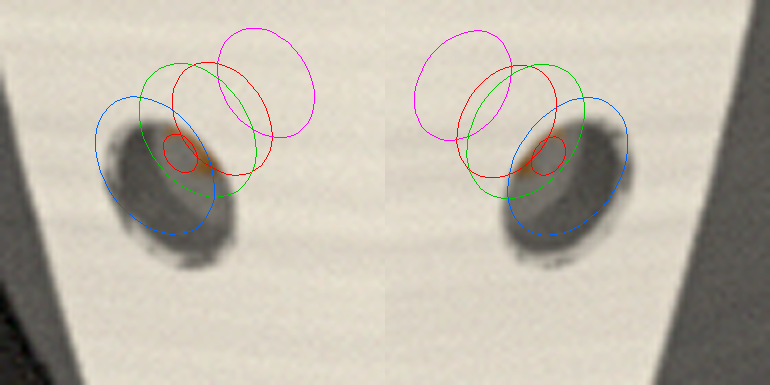

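```bash
python3 - <<'E'
from h import *
import pickle
for k in (0,1):
    if k==0: p,st=pickle.load(open("w21.pkl","rb"))
    else: p=manip.get_image("wrist");st=manip.get_state()
    M=Rq(st["ee_rot"]).as_matrix(); C=p["pose"]
    print((M.T@(C[:3,3]-st["position"])*1000).round(2)); print((M.T@C[:3,:3]).round(4).tolist())
    for uv in ((91.5,294.5),(553,294)): print((M.T@(onzw(p,*uv,st["position"][2]-.0038)-st["position"])*1000).round(2))
    print(M.round(4).tolist())
E
```

```text
[-142.7     0.38  -78.61]
[[-0.0019, -0.301, 0.9536], [1.0, -0.0004, 0.0019], [-0.0002, 0.9536, 0.301]]
[   4.32 -116.78   -1.78]
[  3.25 118.22  -2.39]
[[-0.0059, 0.9522, -0.3055], [-0.0034, -0.3055, -0.9522], [-1.0, -0.0045, 0.005]]
[-142.32    1.31  -76.62]
[[-0.0004, -0.3035, 0.9528], [1.0, 0.0, 0.0004], [-0.0001, 0.9528, 0.3035]]
[   3.79 -115.65    0.31]
[3.8100e+00 1.1908e+02 9.0000e-02]
[[0.0002, 0.1785, 0.9839], [0.0001, 0.9839, -0.1785], [-1.0, 0.0001, 0.0002]]
```

```bash
python3 - <<'E'
from h import *
import pickle
for f in "w5 w17 w19 w20 w21 w22 w23".split():
    p,st=pickle.load(open(f+".pkl","rb")); M=Rq(st["ee_rot"]).as_matrix(); C=p["pose"]
    print(f,(M.T@(C[:3,3]-st["position"])*1000).round(2),st["qd"].round(3))
E
```

```text
w5 [-142.3     1.33  -76.63] [ 0.002 -0.007 -0.004 -0.    -0.001 -0.01 ]
w17 [-142.79    1.37  -76.64] [-0.003  0.013  0.     0.001  0.004  0.001]
w19 [-141.92    0.24  -78.91] [-0.008 -0.012  0.     0.     0.001  0.008]
w20 [-141.63    0.39  -78.4 ] [ 0.004 -0.009 -0.002  0.    -0.002  0.002]
w21 [-142.7     0.38  -78.61] [ 0.     0.007 -0.005 -0.001 -0.003 -0.001]
w22 [-142.      1.28  -76.68] [ 0.001 -0.006 -0.007 -0.001  0.001 -0.004]
w23 [-142.38    1.36  -76.5 ] [-0.002  0.001  0.006 -0.001  0.001  0.   ]
```

Call:
step_arm(targets=[[[0,-0.4,-1.4],0],[[0,-0.4,-1.4],0],[[0,-0.4,-1.4],0],[[0,-0.4,-1.4],0]])

```text
clock: 46.85
position: [0.5499, -0.0024, 0.0868]
ee_rot: [0.704, 0.063, 0.704, -0.063]
contact_force: [-0.0, 0.6, -5.3]
width: 0.0288
```

```bash
python3 - <<'E'
from ov import *
p=manip.get_image("wrist");st=manip.get_state();stat()
p["pose"]=p["pose"].copy();p["pose"][:2,3]-=[.0008,.00124]
overlay(p,st,(.5494,-.00224,np.radians(-10.35)),(.35,-.5),"pics/o26.png",st["position"][2]-.0118)
E
```

```text
t 46.9 H [ 1.2 -0.5 86.8] phi 79.71 F_H [ 0.3 -0.2 -5.6] w 0.0284
```

View pics/o26.png

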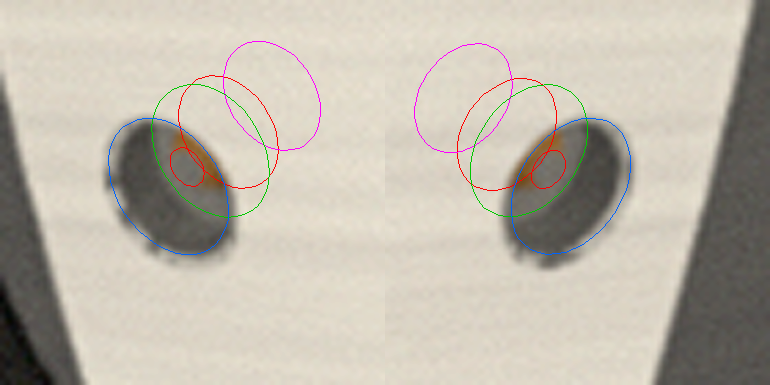

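Call:
step_arm(targets=[[[2,0,0],0],[[4,0,0],0],[[5,0,0],0],[[5,0,0],0]])

```text
clock: 47.3
position: [0.5497, -0.0025, 0.0815]
ee_rot: [0.704, 0.063, 0.704, -0.063]
contact_force: [0.3, 0.2, -5.6]
width: 0.0286
```

```bash
python3 - <<'E'
from ov import *
p=manip.get_image("wrist");st=manip.get_state();stat();print(st["moment"])
p["pose"]=p["pose"].copy();p["pose"][:2,3]-=[.0008,.00124]
overlay(p,st,(.5494,-.00224,np.radians(-10.35)),(.35,-.5),"pics/o27.png",st["position"][2]-.0118)
E
```

```text
t 47.35 H [ 1.1 -0.5 81.6] phi 79.71 F_H [-0.4  0.8 -5. ] w 0.0288
[-0.00970047  0.01879276  0.01246196]
```

View pics/o27.png

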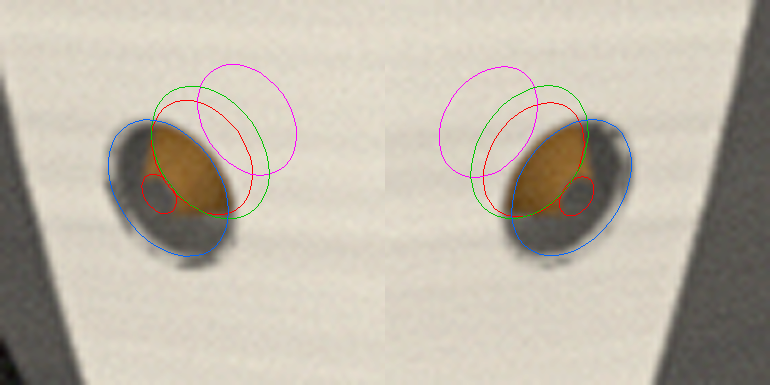

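The dowel cones show in both holes just where predicted, so I'll keep lowering.

Call:
step_arm(targets=[[[1,0,0],0],[[2,0,0],0],[[3,0,0],0],[[4,0,0],0],[[4,0,0],0],[[4,0,0],0]])

```text
clock: 47.95
position: [0.5499, -0.0024, 0.0778]
ee_rot: [0.704, 0.063, 0.704, -0.063]
contact_force: [-0.7, 0.6, -6.1]
width: 0.0284
```

```bash
python3 - <<'E'
from h import *
stat();print(manip.get_state()["moment"])
E
```

```text
t 47.95 H [ 1.2 -0.4 77.8] phi 79.71 F_H [-0.8  0.5 -6.1] w 0.0284
[-0.04814154  0.01586205  0.00966599]
```

Call:
step_arm(targets=[[[1,0,0],0],[[2,0,0],0],[[3,0,0],0],[[3,0,0],0],[[3,0,0],0]])

```text
clock: 48.45
position: [0.5499, -0.0025, 0.0747]
ee_rot: [0.704, 0.063, 0.704, -0.063]
contact_force: [1.1, 0.3, -4.6]
width: 0.0284
```

Call:
step_arm(targets=[[[1,0,0],0],[[1,0,0],0],[[1,0,0],0]])

```text
clock: 48.75
position: [0.55, -0.0025, 0.0739]
ee_rot: [0.704, 0.063, 0.704, -0.063]
contact_force: [0.3, 0.1, -4.1]
width: 0.0287
```

```bash
python3 - <<'E'
from h import *
stat();print(manip.get_state()["moment"])
E
```

```text
t 48.75 H [ 1.4 -0.4 73.9] phi 79.71 F_H [ 0.2  0.1 -4.1] w 0.0287
[ 0.09888805 -0.00427322 -0.00490357]
```

Call:
step_arm(targets=[[[0.5,0,0],0],[[1,0,0],0],[[1,0,0],0],[[1,0,0],0]])

```text
clock: 49.15
position: [0.5501, -0.0025, 0.0739]
ee_rot: [0.705, 0.063, 0.704, -0.063]
contact_force: [-2.1, -0.5, 6.0]
width: 0.0286
```

```bash
python3 - <<'E'
from h import *
stat();print(manip.get_state()["moment"])
E
```

```text
t 49.15 H [ 1.4 -0.5 73.9] phi 79.71 F_H [-2.  -0.9  6. ] w 0.0286
[0.15322504 0.50418094 0.02530325]
```

Seated, with the plate on the posts. I'll release and back off straight up.

Call:
step_arm(targets=[[[0,0,0],0],[[0,0,0],0],[[0,0,0],0],[[0,0,0],0],[[0,0,0],0],[[-20,0,0],0],[[-60,0,0],0],[[-110,0,0],0],[[-150,0,0],0],[[-150,0,0],0],[[-150,0,0],0]], grip=0.3)

```text
clock: 50.25
position: [0.5502, -0.0025, 0.2236]
ee_rot: [0.705, 0.063, 0.703, -0.063]
contact_force: [-0.8, -0.2, -0.9]
width: 0.0596
```

```bash
python3 - <<'E'
from ov import *
p=manip.get_image("wrist");stat();cv2.imwrite("pics/w28.png",p["image"][:,:,::-1])
import pickle;pickle.dump((p,manip.get_state()),open("w28.pkl","wb"))
E
```

```text
t 50.3 H [  0.6  -0.5 222.1] phi 79.71 F_H [0.3 0.1 0.6] w 0.0602
```

View pics/w28.png

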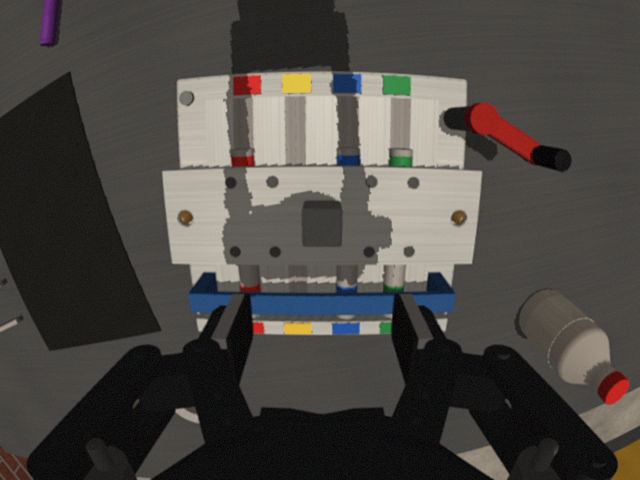

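Both brass pins show through the cover's holes, at (185,217) and (459,217), and the plate lies flat. Next, the clamp knob near (562,160).

```bash
python3 - <<'E'
from ov import *
import h, pickle
h.HX,h.HY,h.HA=.5494,-.00215,-10.35
p,st=pickle.load(open("w28.pkl","rb"))
p["pose"][:2,3]-=[.0008,.00124]
cv2.imwrite("pics/c28.png",cv2.resize(p["image"][80:200,430:590,::-1],None,fx=5,fy=5,interpolation=cv2.INTER_CUBIC))
for th in (.3,.4,.47,.55,.6):
    w=h.W(-.085+.06*np.sin(th),.126+.06*np.cos(th)); print(th,[np.round(projw(p,[*w,z]),1).tolist() for z in (.127,.091)])
w=h.W(-.085,.126); print("hub",projw(p,[*w,.093]))
E
```

```text
0.3 [[567.7, 151.9], [542.9, 147.3]]
0.4 [[565.0, 159.1], [540.4, 153.7]]
0.47 [[562.7, 163.9], [538.4, 158.1]]
0.55 [[559.8, 169.2], [535.7, 162.8]]
0.6 [[557.8, 172.3], [533.9, 165.7]]
hub (np.float64(485.6845007385077), np.float64(119.04516449810944))
```

View pics/c28.png

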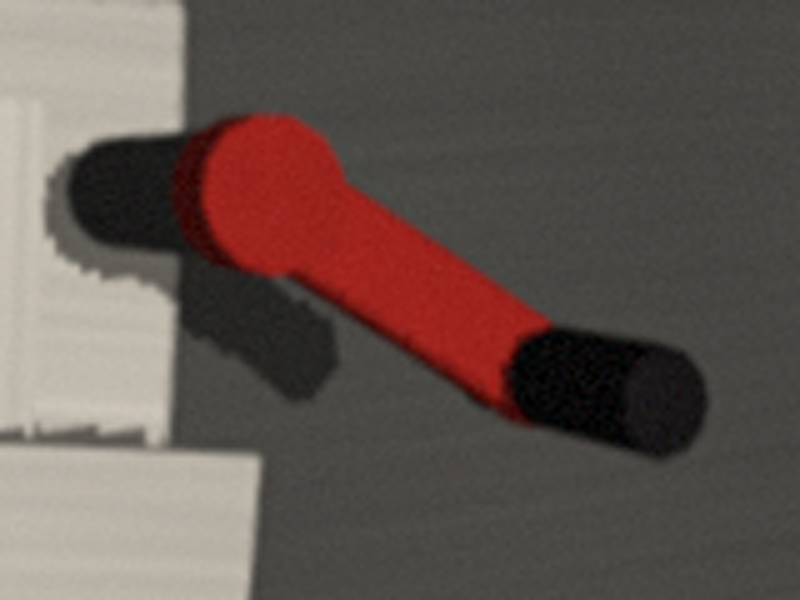

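```bash
cat > cl.py <<'E'
from ov import *
import h
h.HX,h.HY,h.HA=.5494,-.00215,-10.35
E
python3 - <<'E'
from cl import *
w=h.W(-.0605,.1808);print(w);go(*w,.18,125,"knob hover")
E
```

```text
(np.float64(0.5223670812942023), np.float64(0.18657761140396423))
knob hover shift [ 42.2 181.1 -60.2] turn -45.3 q6 now -1.52 q1 -0.13 phi 79.7
```

Call:
step_arm(targets=[[[0,90,-30],-20],[[0,90,-30],-20],[[0,90,-30],-20],[[0,181,-60],-45],[[0,181,-60],-45],[[0,181,-60],-45],[[20,181,-60],-45],[[35,181,-60],-45],[[35,181,-60],-45],[[35,181,-60],-45]], grip=0.52)

```text
clock: 51.3
position: [0.5223, 0.1861, 0.1863]
ee_rot: [0.674, -0.211, 0.676, 0.211]
contact_force: [0.2, 0.8, -0.4]
width: 0.041
```

```bash
python3 - <<'E'
from cl import *
p=manip.get_image("wrist");stat();cv2.imwrite("pics/w29.png",p["image"][:,:,::-1])
st=manip.get_state();w=h.W(-.0605,.1808);go(*w,.105,125,"knob")
p["pose"]=p["pose"].copy();p["pose"][:2,3]-=[.0008,.00124]
print(projw(p,[*w,.127]),projw(p,[*w,.091]))
E
```

```text
t 51.35 H [-59.8 180.6 187.2] phi 124.7 F_H [ 0.4 -0.5 -1.1] w 0.0411
knob shift [82.2  0.6 -0.3] turn -0.3 q6 now -1.96 q1 0.22 phi 124.7
(np.float64(322.65495665868326), np.float64(259.67020826213894)) (np.float64(322.5095023144553), np.float64(240.58198149411226))
```

View pics/w29.png

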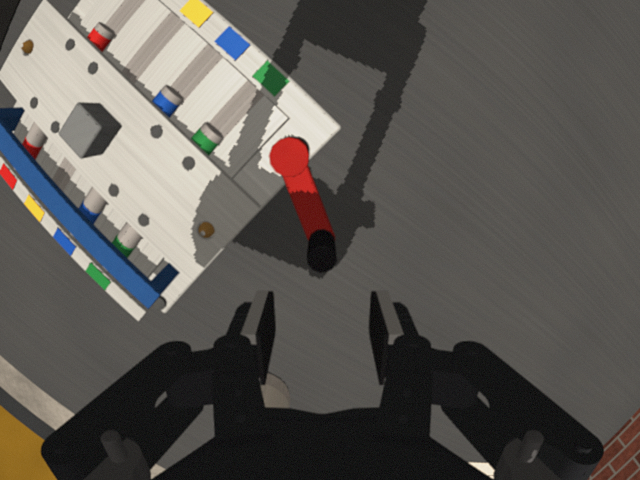

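Call:
step_arm(targets=[[[40,0,0],0],[[65,0,0],0],[[77,0,0],0],[[80,0,0],0],[[80,0,0],0],[[80,0,0],0]])

```text
clock: 51.95
position: [0.5244, 0.1866, 0.1092]
ee_rot: [0.676, -0.211, 0.674, 0.211]
contact_force: [0.2, 0.9, 0.4]
width: 0.0412
```

```bash
python3 - <<'E'
from cl import *
stat()
st=manip.get_state(); M=Rq(st["ee_rot"]).as_matrix()
# arc path, with pusher lead: trailing pad at 20.5mm, knob r 9 -> TCP leads knob by 11mm
a=np.radians(h.HA);c,s=np.cos(a),np.sin(a)
for th in np.arange(.42,1.75,.12):
    w=np.array([*h.W(-.085+.06*np.sin(th),.126+.06*np.cos(th)),st["position"][2]]); print(round(th,2),(M.T@(w-st["position"])*1000).round(1))
E
```

```text
t 51.95 H [-58.5 181.2 109.2] phi 124.71 F_H [0.1 1.  0.4] w 0.0412
0.42 [-0.   1.2 -1.7]
0.54 [ 0.  -5.7  0.4]
0.66 [  0.  -12.8   1.8]
0.78 [  0.  -19.9   2.2]
0.9 [  0.  -27.1   1.8]
1.02 [  0.  -34.2   0.6]
1.14 [  0.  -41.1  -1.5]
1.26 [  0.  -47.7  -4.4]
1.38 [  0.  -53.9  -8.1]
1.5 [  0.  -59.6 -12.5]
1.62 [  0.  -64.7 -17.5]
1.74 [  0.  -69.2 -23.2]
```

```bash
python3 - <<'E'
from cl import *
st=manip.get_state(); M=Rq(st["ee_rot"]).as_matrix(); f0=phi(st)
for th in np.arange(.42,1.66,.08):
    f=f0-max(0,(th-.7))/(1.57-.7)*38
    y=np.array([np.cos(np.radians(f)),np.sin(np.radians(f)),0])
    w=np.array([*h.W(-.085+.06*np.sin(th),.126+.06*np.cos(th)),st["position"][2]])-y*.011
    d=(M.T@(w-st["position"])*1000).round(1); print(round(th,2),d[1:],round(f0-f,1))
E
```

```text
0.42 [-9.8 -1.7] 0.0
0.5 [-14.4  -0.2] 0.0
0.58 [-19.   1.] 0.0
0.66 [-23.8   1.8] 0.0
0.74 [-28.5   1.8] 1.7
0.82 [-33.3   1.2] 5.2
0.9 [-38.    0.2] 8.7
0.98 [-42.6  -1.3] 12.2
1.06 [-47.1  -3. ] 15.7
1.14 [-51.5  -5.2] 19.2
1.22 [-55.7  -7.6] 22.7
1.3 [-59.7 -10.4] 26.2
1.38 [-63.4 -13.6] 29.7
1.46 [-66.9 -17. ] 33.2
1.54 [-70.2 -20.7] 36.7
1.62 [-73.1 -24.6] 40.2
```

Call:
step_arm(targets=[[[0,-5,-1],0],[[0,-10,-1],0],[[0,-14,0],0],[[0,-19,1],0],[[0,-24,2],0],[[0,-28.5,2],2],[[0,-33,1],5],[[0,-38,0],9],[[0,-42.5,-1],12],[[0,-47,-3],16],[[0,-51.5,-5],19],[[0,-55.5,-7.5],23],[[0,-59.5,-10.5],26],[[0,-63.5,-13.5],30],[[0,-63.5,-13.5],30]])

```text
clock: 53.45
position: [0.5483, 0.1252, 0.1076]
ee_rot: [0.706, -0.029, 0.707, 0.028]
contact_force: [0.7, 0.0, -0.3]
width: 0.0407
```

```bash
python3 - <<'E'
from cl import *
p=manip.get_image("wrist");stat();cv2.imwrite("pics/w30.png",p["image"][:,:,::-1])
E
```

```text
t 53.5 H [-24.3 125.3 107.5] phi 94.73 F_H [0.2 0.1 0.5] w 0.041
```

View pics/w30.png

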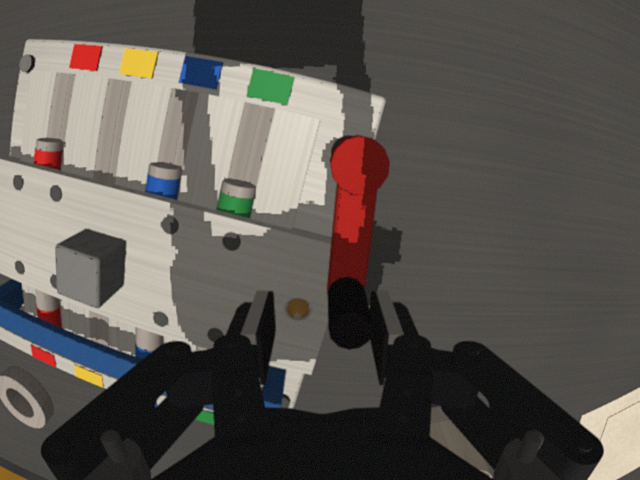

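```bash
python3 - <<'E'
from cl import *
st=manip.get_state(); M=Rq(st["ee_rot"]).as_matrix(); f0=phi(st)
for th in np.arange(1.38,1.72,.06):
    f=max(f0-(th-1.38)*60,82)
    y=np.array([np.cos(np.radians(f)),np.sin(np.radians(f)),0])
    w=np.array([*h.W(-.085+.06*np.sin(th),.126+.06*np.cos(th)),st["position"][2]])-y*.011
    d=(M.T@(w-st["position"])*1000).round(1); print(round(th,2),d[1:],round(f0-f,1))
E
```

```text
1.38 [1.1 1.4] 0.0
1.44 [-2.4  0.3] 3.6
1.5 [-5.9 -1. ] 7.2
1.56 [-9.3 -2.4] 10.8
1.62 [-12.7  -3.8] 12.7
1.68 [-16.1  -5. ] 12.7
```

Call:
step_arm(targets=[[[0,-2,0],3],[[0,-4,0],6],[[0,-6,-1],8],[[0,-8,-2],10],[[0,-9,-2],11],[[0,-9,-2],11]])

```text
clock: 54.1
position: [0.5466, 0.1171, 0.1076]
ee_rot: [0.706, 0.038, 0.706, -0.039]
contact_force: [0.8, 0.6, 0.4]
width: 0.0405
```

```bash
python3 - <<'E'
from cl import *
stat()
E
```

```text
t 54.1 H [-24.2 116.8 107.6] phi 83.76 F_H [0.6 0.7 0.4] w 0.0405
```

Call:
step_arm(targets=[[[0,-1,0],0],[[0,-2,0],0],[[0,-3,0],0],[[0,-3,0],0]])

```text
clock: 54.5
position: [0.5467, 0.1143, 0.1078]
ee_rot: [0.706, 0.039, 0.706, -0.039]
contact_force: [0.1, 0.9, -1.4]
width: 0.0408
```

```bash
python3 - <<'E'
from cl import *
stat()
E
```

```text
t 54.5 H [-23.6 114.1 107.8] phi 83.71 F_H [-0.   0.9 -1.4] w 0.0408
```

Call:
step_arm(targets=[[[0,-1,0],0],[[0,-2,0],0],[[0,-3,0],0],[[0,-3,0],0]])

```text
clock: 54.9
position: [0.5466, 0.1141, 0.1077]
ee_rot: [0.706, 0.041, 0.706, -0.037]
contact_force: [0.9, 9.6, -2.8]
width: 0.0411
```

```bash
python3 - <<'E'
from cl import *
stat()
E
```

```text
t 54.9 H [-23.6 113.8 107.7] phi 83.63 F_H [-0.9  9.6 -2.8] w 0.0411
```

Call:
step_arm(targets=[[[0,5,0],0],[[0,10,0],0],[[0,10,0],0],[[-30,10,0],0],[[-80,10,0],0],[[-120,10,0],0],[[-120,10,-40],0],[[-120,10,-80],0],[[-120,10,-80],0],[[-120,10,-80],0]])

```text
clock: 55.9
position: [0.4675, 0.1297, 0.2284]
ee_rot: [0.707, 0.038, 0.705, -0.039]
contact_force: [0.1, -0.1, -0.6]
width: 0.0406
```

```bash
python3 - <<'E'
from cl import *
stat()
p=manip.get_image("wrist");cv2.imwrite("pics/w31.png",p["image"][:,:,::-1])
p2=manip.get_image("side");cv2.imwrite("pics/s31.png",cv2.resize(p2["image"][160:280,250:400,::-1],None,fx=5,fy=5,interpolation=cv2.INTER_CUBIC))
p["pose"]=p["pose"].copy();p["pose"][:2,3]-=[.0008,.00124]
for th in (1.4,1.5,1.57,1.65):
    print(th,projw(p,[*h.W(-.085+.06*np.sin(th),.126+.06*np.cos(th)),.127]))
E
```

```text
t 55.9 H [-104.3  115.   228.4] phi 83.74 F_H [ 0.2 -0.1 -0.6] w 0.0406
1.4 (np.float64(341.80460287901724), np.float64(335.15090419972523))
1.5 (np.float64(334.0441269307014), np.float64(335.5263118803815))
1.57 (np.float64(328.60921824023416), np.float64(335.38850250024825))
1.65 (np.float64(322.42622635202537), np.float64(334.82708451858434))
```

View pics/w31.png

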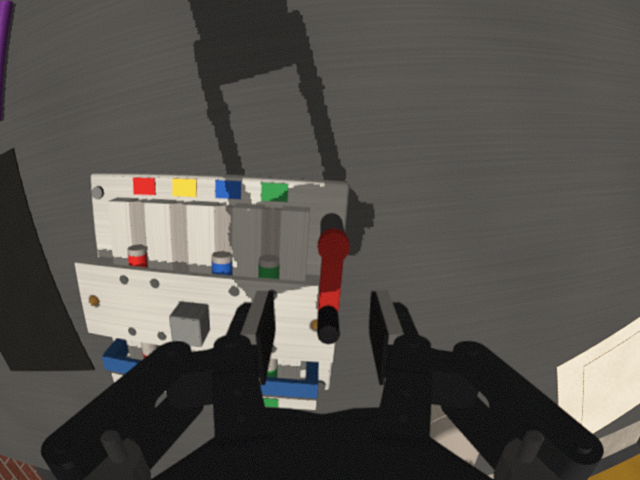

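View pics/s31.png

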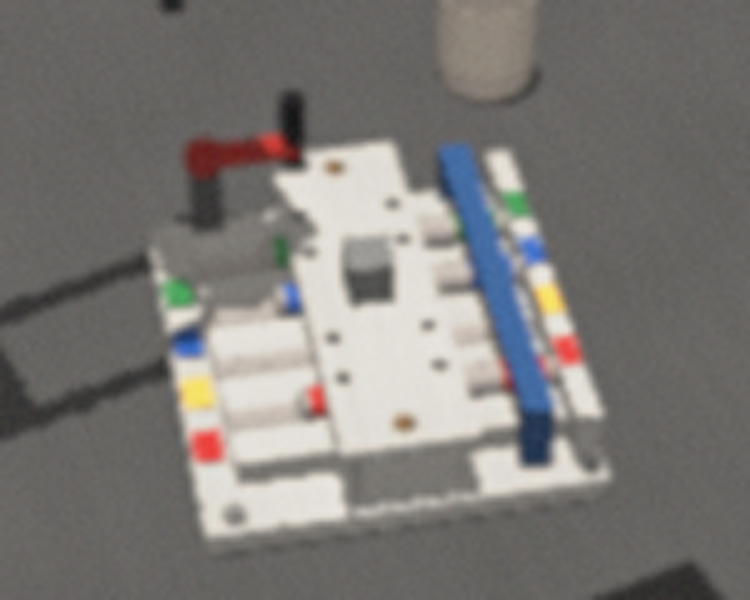

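```bash
python3 - <<'E'
from h import *
p=manip.get_image("top");cv2.imwrite("pics/t32.png",p["image"][:,:,::-1])
E
```

```text
(no output)
```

View pics/t32.png

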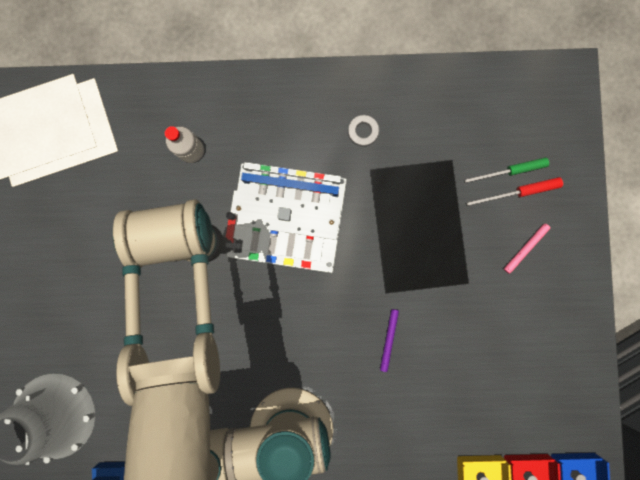

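The jug (172,133) and bearing (364,130) are where they started, the cover is on its pins, the mat is empty, and the look-alikes haven't moved. I'll hand the job in.

```bash
python3 - <<'E'
from rig import manip
print(manip.sign_off())
E
```

```text
the job is handed in; nothing more can be done
None
```

The job is done and handed in, at about 56 s of the 210 s allowed.

- **Rails:** The red, green and blue rails are in their own grooves and pushed under the strap against the stop; there was no yellow rail. Each was blocked at 17–21 N. Measured before the cover went on, their near ends were at x ≈ -54.4, -55.2 and -54.7 mm (ideal -55).
- **Cover:** It was knocked aside during the run, so I measured it again before gripping it. It now rests on its posts, and both brass pins show through the holes.
- **Clamp:** I swung it round until it was blocked at about 9.6 N, and the last wrist picture puts the knob at about 1.57 rad.
- **Left alone:** The jug, the bearing and the pink and purple look-alikes are where they started.

**What disagreed:** The cameras differed by 2 to 5 mm. I worked out and corrected a wrist-camera offset of about 1.5 mm before lowering the cover. I gripped the red and green rails again after the first try; no slackening of the grip was seen. After the clamp move I checked rails and cover only by eye in the side, top and wrist pictures, and they looked unchanged.

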